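# Hook the ravioli stamp out from behind the food guard and put it away

### The arm

A 6-joint arm with a two-finger parallel gripper is mounted at the origin on the work surface. World frame = base frame: x ahead of the robot, y to its left, z up, the work surface at z = 0. Lengths are in mm, angles in rad, forces in N, time in s.
With the tool pointing down it reaches from about 350 to 775 mm from the base axis. Payload 7.3 kg.
Tool frame: the origin (TCP) lies on the mounting face of the last link; the fingertips stand 178 mm ahead of it and the grasp point (between the pads) lies 159 mm ahead of it (bot.grip_point_offset is the distance from the TCP to the grasp point, in mm); x points along the fingers, y is the direction in which the jaws open and shut, and the axes are right-handed (so a half turn about x gives the same grasp; the last joint's range is limited). The gripper opens to 92 mm and grips with 3 to 60 N. Pads are 19 mm wide; open, the fingers measure 130 mm over their backs; the gripper's body (75 mm by 190 mm) begins 47 mm behind the grasp point.
Start: joints at [-1.493, 0.342, 1.524, -0, 1.275, -0.146], TCP at [116.537, -511.905, 404.741] pointing down, gripper open.
Joint ranges: [-2.53, 2.53], [-0.77, 2.02], [0.04, 2.7], [-1, 4.14], [0.28, 2.66], [-3.11, 3.11]. Speed limits (rad/s): [2.57, 2.57, 3.14, 3.14, 3.14, 3.14].

### API

Orientations are given as [roll, pitch, yaw] about the fixed x, y, z axes, in that order (R = Rz(yaw) Ry(pitch) Rx(roll)).
In Python, from plant import bot gives the robot as it stands.
- The arm moves only by the tool arm_command, never from a script. Its argument "moves" is a list of rows, each a list of 5 numbers: the shift along the tool's x, y, z in cm, then the turn about the tool's x in degrees, then the opening, from 0 (shut) to 1 (fully open). A call has 1 to 10 rows; each row is the pose to reach, as a shift and turn from the pose measured when the call began, along the tool's axes at that moment; what a row does not reach only later rows make up. A row lasts 1/10 s, in which the tool goes at most 50 mm and 8.59 degrees, less where a joint would pass 70% of its speed; a pose out of reach is approached as far as the arm can. A call with a gripper value outside its range is refused whole. The fingers move at their own pace and stop on an object; the grip force is fixed at half the most. Time passes only in rows, so rows that repeat a pose let the fingers close. It gives the time, the measured TCP pose, the force and the opening at its end, in the units of the state.
- bot.get_obs(): the state, without advancing time (a new reading comes with each control period).
- bot.capture(name): name is "scene" or "top"; returns a dict with "frame" (384x512x3 uint8, blue, green, red), "K" (3x3 intrinsics, pixels), "origin" and "orientation" of the camera in the world. Camera axes: x right, y down, z forward; pixel columns grow to the right and rows downward; lengths in mm; the calibration is good to about 2 mm. A picture is of the moment at which its call begins. There is no depth.
- bot.close_job(): hands the job in, once; it reports no verdict.
The state is a dict: "time": time; "joint_positions": joint angles; "dq": joint speeds; "tau": joint torques, N m; "tool_pos": TCP position; "tcp_rot": TCP orientation; "contact_force": force on the tool from outside, world axes, zero at the start; "moment": the same for the moment, N m; "grip_width": finger opening in mm.
Only numpy, scipy, OpenCV 4.12 (cv2) and the standard library are available. Lean on these libraries where they do the work, as an engineer would, in place of code of your own. Each camera call takes 0.05 s, during which the arm holds its last target.

### The job

The ravioli stamp has ended up behind the glass food guard, too far in for a hand: reach the hooked rod in under the guard's front edge and draw the stamp out with it until it stands wholly in front of that edge. Then set the stamp upright in the open drawer of the small drawer unit, lowering it in rather than dropping it, and leave the rod lying on the counter, clear of the guard. Don't touch the stamp with the hand while it is still behind the guard, don't push hard on the guard, and leave everything else where it stands.

Things in the scene. Friction and masses are not known exactly. Their poses are not given: they have to be found in the camera images.
- guard: Fixed clear food guard. Origin on the counter below the middle of its front edge; x inwards (about world +y: the guard opens sideways), y along the edge, z up. Clear side panels at y = +-170 mm from x = 60 to 290 mm, with 16 mm posts on 36 mm feet at x = 55 and 290 mm. Flat clear top 235 mm up, x = 50 to 290 mm. A fixed jar, 68 mm in diameter, stands at its back (x = 250, y = 50 to 120 mm).
- stamp_center (a point): Ravioli stamp, upright: steel disc 64 mm in diameter, 28 mm high, with a round wooden knob 32 mm in diameter and 44 mm high on top; 72 mm tall, about 0.2 kg. This point is on its axis, 36 mm above its foot; z up. It starts on the counter 100 to 130 mm inside the guard's front edge, 5 to 45 mm to the guard's +y side.
- rod_grip (a point): Centre of the wooden handle of the hooked rod, which lies flat on the counter: handle 80 mm long (x), 20 mm wide (y), 32 mm high; this point is 16 mm up. x points along the rod to the hook, y to the side the hook is bent to, z up. About 0.13 kg, balanced 5 to 25 mm ahead of this point. A steel rod of 8 mm diameter runs from it along x to the bend.
- rod_bend (a point): Bend of the hooked rod, on the rod's axis, 165 mm along x from the handle's centre and 4 mm lower; axes as the handle's. Here the 8 mm rod turns back to its +y side and ends 25 mm back (-x) and 65 mm aside (+y). Drawn along -x, the stamp settles in the corner with its axis about 52 mm back and 36 mm aside of the bend.
- drawer_floor (a point): Point on the floor of the open drawer, mid-width, 65 mm behind the inside of its front panel, 22 mm above the counter; axes as the unit's. Inside 148 mm wide; side walls rise 63 mm and the front panel 72 mm above this floor. The unit's body, 107 mm high, begins 69 to 89 mm farther in (+x). Slides with 1 N of friction.
- mill: Bystander, not to be shifted: pepper mill, 48 mm diameter, 130 mm tall, inside the guard on the stamp's +y side. Origin at the centre of its underside, on the counter.
- bottle: Bystander, not to be shifted: glass bottle, 66 mm diameter, 190 mm tall, near the drawer unit. Origin at the centre of its underside, on the counter.
- mug: Bystander, not to be shifted: white mug, 76 mm diameter, 85 mm tall, between guard and robot, to the left. Origin at the centre of its underside, on the counter.
- saucer: Bystander, not to be shifted: white saucer, 120 mm diameter, 20 mm high, near the robot. Origin at the centre of its underside, on the counter.
- scraper: Bystander, not to be shifted: bench scraper lying flat in front of the robot, a round handle 130 mm long (y) and 22 mm thick and a thin steel blade reaching 70 mm to +x. Origin on the counter, beneath the joint of handle and blade.
- guard_edge (a point): Middle of the guard's front edge: underside of a level steel bar 352 mm long (y) and 12 mm thick (x), 165 mm above the counter; the space below it is open. Above it a clear pane slopes inwards to the top, 50 mm farther in and 70 mm higher. Axes as the guard's.
- cab_front (a point): Centre of the front face of the fixed drawer unit, half-way up. The unit is 260 mm deep (x, away from its front), 190 mm wide (y) and 107 mm high, with one drawer that opens to -x. The drawer stands open by 155 to 175 mm, with a knob on the middle of its front panel.

How it is judged (in metres and radians):
On the way, in this order (a step that is already met when the one before it is completed fails the run):
1. the hook is reached in behind the guard's front edge (its bend 120 mm or more inside) with the stamp still inside (x of rod_bend in the frame of guard above 0.12 m and x of stamp_center in the frame of guard above 0.06 m and contact force between the fingers and rod above 0.5 N), for 0.1 s.
2. the stamp is drawn out in front of the guard's front edge by the rod, standing upright on the counter, not touched by the hand (x of stamp_center in the frame of guard below -0.025 m and angle between stamp_center's own z axis and vertical below 0.2 rad and height (world z) of stamp_center below 0.045 m and contact force between each of the arm, the fingers and stamp below 0.1 N), for 0.1 s.
At the end, for the whole second after the job is handed in: The stamp stands upright (within 0.15 rad) and at rest on the floor of the open drawer, released; the rod lies at rest on the counter with handle and bend in front of the line of the guard's front edge or beyond the guard's end (x of stamp_center in the frame of drawer_floor between -0.066 and 0.15 m and y of stamp_center in the frame of drawer_floor between -0.075 and 0.075 m and z of stamp_center in the frame of drawer_floor between 0.03 and 0.042 m and angle between stamp_center's own z axis and vertical below 0.15 rad and linear speed of each of stamp, rod below 0.02 m/s and height (world z) of rod_grip below 0.035 m and height (world z) of rod_bend below 0.05 m and (x of rod_grip in the frame of guard below 0 m or y of rod_grip in the frame of guard above 0.18 m or y of rod_grip in the frame of guard below -0.18 m) and (x of rod_bend in the frame of guard below 0 m or y of rod_bend in the frame of guard above 0.18 m or y of rod_bend in the frame of guard below -0.18 m)); the robot touches nothing.
It fails at once if the hand touches the stamp while it is still behind the guard's front edge (x of stamp_center in the frame of guard above 0 m and height (world z) of stamp_center below 0.1 m and y of stamp_center in the frame of guard between -0.16 and 0.16 m and contact force between any of the arm, the fingers and stamp above 0.3 N).
It fails at once if the guard is pushed with more than 15 N (contact force between guard and anything else above 15 N).
It fails at once if the stamp is dropped or thrown (linear speed of stamp above 0.8 m/s and contact force between the fingers and stamp below 0.1 N).
It fails at once if the stamp is knocked over (angle between stamp_center's own z axis and vertical above 1 rad).
It fails at once if a bystander is shifted by more than 30 mm (distance of any of mill, bottle, mug, saucer, scraper from where it was at the start of the episode above 0.03 m).
It also fails if it takes over 67 s, if anything falls off the work surface, if the arm or the gripper's body presses on something with over 40 N, if the wrist force passes 120 N, or if a joint passes its speed limit or range.

## Working session

There is one attempt and no reset: what is moved stays moved. The work goes in short steps, Python scripts to look and compute and a tool call to move; the robot and the scene stay as the last step left them, time stands still between calls to the robot, and variables do not carry over. Pictures are saved under pics/ and viewed, and the job is handed in when it is done.

Besides the shell and the picture viewer there is one more tool, called after "Call:" as name(argument=value, ...) on one line, values as JSON. arm_command: Moves the arm, as the interface text tells. Its arguments: {"type":"object","properties":{"moves":{"type":"array"}},"required":["moves"]}

```bash
ls; mkdir -p pics; python3 - <<'E'
from plant import bot
import cv2,pickle
print(bot.get_obs())
for n in("scene","top"):
    c=bot.capture(n); pickle.dump(c,open(n+"0.pkl","wb")); cv2.imwrite(f"pics/{n}0.png",c["frame"]); print(n,c["K"],c["origin"],c["orientation"])
E
```

```text
pics
{'time': 0.0, 'joint_positions': array([-1.49300979e+00,  3.42711527e-01,  1.52505710e+00,  1.76752372e-05,
        1.27540206e+00, -1.45973850e-01]), 'dq': array([-0.00060653, -0.00146734,  0.0003648 ,  0.00021419,  0.00096275,
        0.00037514]), 'tau': array([ 1.43418401e-03, -4.31243527e+01, -2.44214058e+01,  7.17248465e-02,
        5.59552631e-02, -1.12415837e-04]), 'tool_pos': array([ 116.52206374, -511.7528312 ,  404.03657093]), 'tcp_rot': array([-1.72748023,  1.5692182 ,  1.63786766]), 'contact_force': array([0.35108133, 0.12219827, 0.59825765]), 'moment': array([-0.0082408 ,  0.005397  ,  0.05097972]), 'grip_width': 92.03766140671462}
scene [[497.7846037    0.         252.44648068]
 [  0.         497.7846037  191.72173225]
 [  0.           0.           1.        ]] [ 197.53237749 -394.28618211 1579.06908942] [-2.81548218  0.00514756 -0.67182254]
top [[414.56354205   0.         256.12207691]
 [  0.         414.56354205 195.16002202]
 [  0.           0.           1.        ]] [ 215.73163585  -11.54216141 1501.36243118] [-2.94535597 -0.01363517 -1.57638038]
```

View pics/scene0.png

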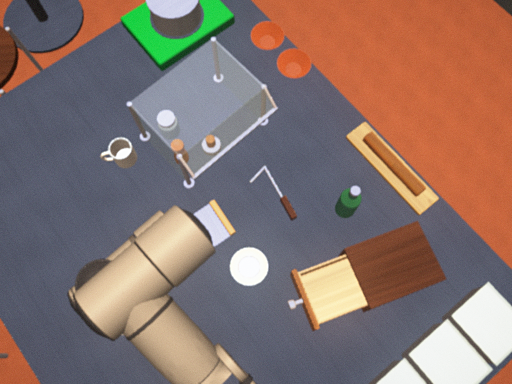

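View pics/top0.png

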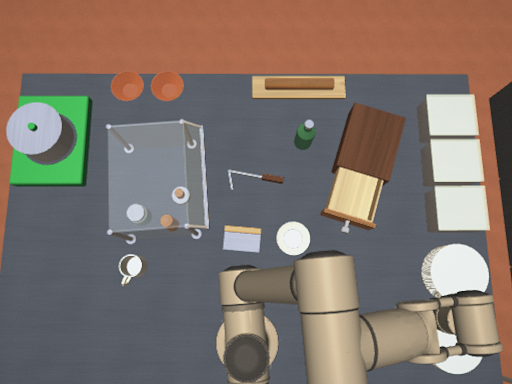

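The scene view shows the guard at about (205,110), the stamp at (211,143), the rod from (265,168) to (290,210) and the drawer at (330,290). In the top view they are at: stamp (180,194), rod from (229,172) to (283,180), drawer (355,195). I'll zoom in next.

```bash
cat > h.py <<'E'
import numpy as np,cv2,pickle
from scipy.spatial.transform import Rotation as R
def load(n): return pickle.load(open(n,"rb"))
def rayd(c,u,v):
    d=np.linalg.inv(c["K"])@np.array([u,v,1.]); return R.from_euler("xyz",c["orientation"]).as_matrix()@d
def pl(c,u,v,z):
    d=rayd(c,u,v); o=np.array(c["origin"]); return o+d*(z-o[2])/d[2]
def tri(c1,p1,c2,p2):
    A=[];b=[]
    for c,p in((c1,p1),(c2,p2)):
        d=rayd(c,*p); d/=np.linalg.norm(d); M=np.eye(3)-np.outer(d,d); A.append(M); b.append(M@c["origin"])
    return np.linalg.lstsq(np.vstack(A),np.hstack(b),rcond=None)[0]
def proj(c,X):
    p=c["K"]@(R.from_euler("xyz",c["orientation"]).as_matrix().T@(np.array(X,float)-c["origin"])); return p[:2]/p[2]
def crop(c,x,y,w,h,s,f):
    cv2.imwrite(f,cv2.resize(c["frame"][y:y+h,x:x+w],None,fx=s,fy=s,interpolation=cv2.INTER_CUBIC))
E
python3 - <<'E'
from h import *
s,t=load("scene0.pkl"),load("top0.pkl")
crop(t,90,110,200,150,4,"pics/t_g.png")
crop(s,120,30,200,150,4,"pics/s_g.png")
crop(t,210,90,200,150,4,"pics/t_d.png")
crop(s,225,130,230,170,3.4,"pics/s_d.png")
E
```

```text
(no output)
```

View pics/t_g.png

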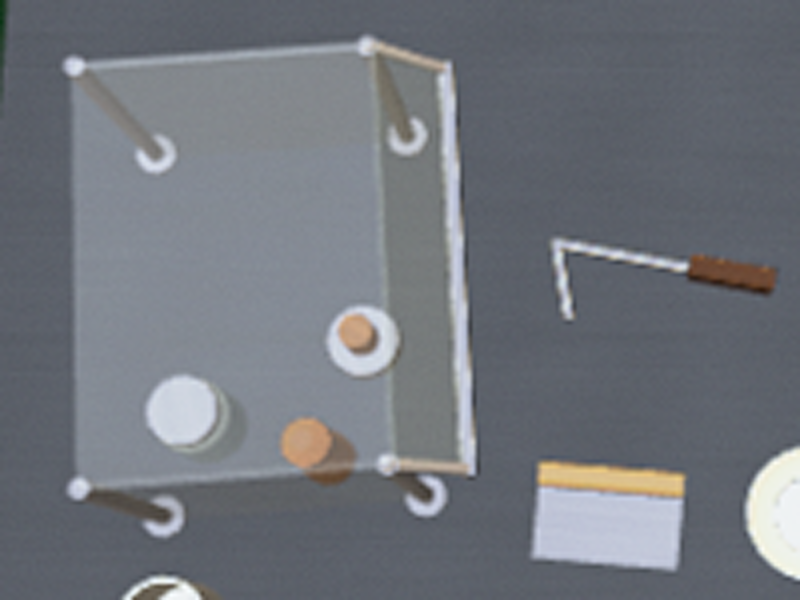

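View pics/s_g.png

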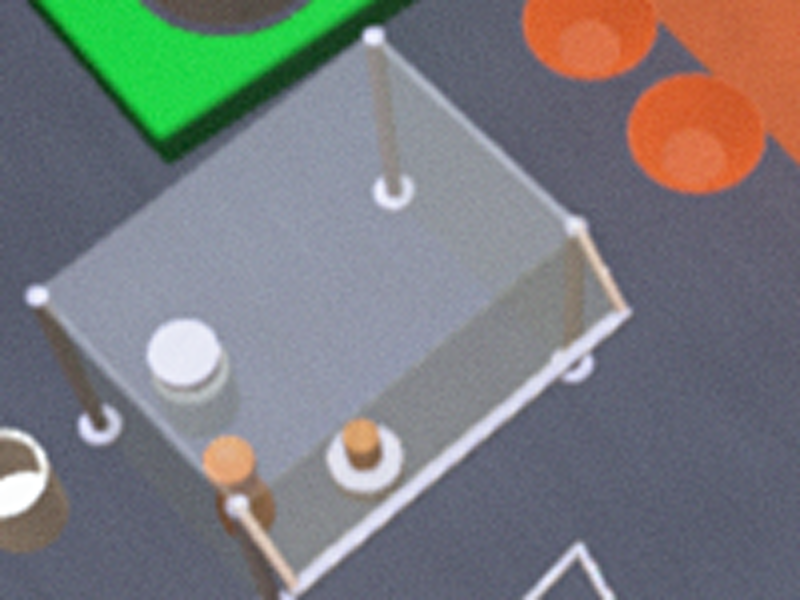

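View pics/t_d.png

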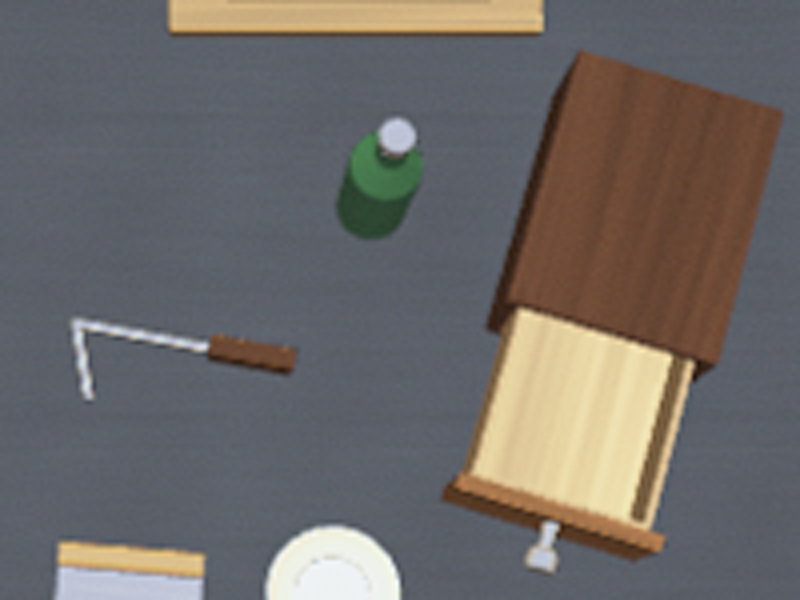

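View pics/s_d.png

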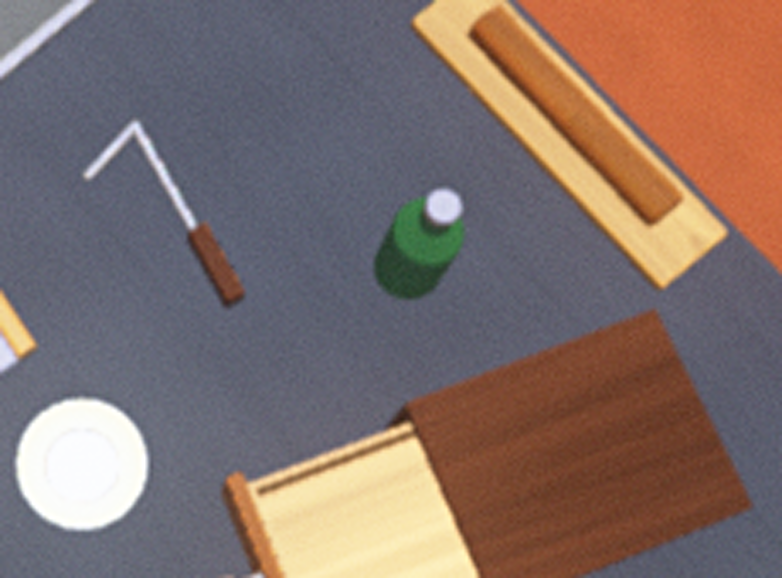

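```bash
cat > m0.py <<'E'
from h import *
s,t=load("scene0.pkl"),load("top0.pkl")
def U(off,sc,u,v): return ((u+.5)/sc-.5+off[0],(v+.5)/sc-.5+off[1])
TG=lambda u,v:U((90,110),4,u,v); SG=lambda u,v:U((120,30),4,u,v)
TD=lambda u,v:U((210,90),4,u,v); SD=lambda u,v:U((225,130),3.4,u,v)
np.set_printoptions(precision=1,suppress=True)
P=lambda n,c,uv,z:print(n,pl(c,*uv,z)[:2])
print("stamp disc tri",tri(t,TG(363,341),s,SG(365,455)));P("disc t",t,TG(363,341),25);P("disc s",s,SG(365,455),25)
print("knob tri",tri(t,TG(353,328),s,SG(360,433)))
P("knob t",t,TG(353,328),72)
for n,a,b in(("fb-",(156,154),(393,191)),("ff-",(407,136),(575,364)),("fb+",(162,517),(100,426)),("ff+",(427,496),None)):
    P(n+"t",t,TG(*a),5); 
    if b:P(n+"s",s,SG(*b),5)
P("edge- t",t,TG(447,65),171);P("edge- s",s,SG(628,314),171)
P("edge+ t",t,TG(470,470),171);P("edge+ s",s,SG(293,595),171)
P("bend t",t,TG(557,244),12);P("bend s",s,SD(136,124),12)
P("tip t",t,TG(570,317),12);P("tip s",s,SD(87,177),12)
P("bend t",t,TD(76,323),12)
P("h near t",t,TD(211,347),16);P("h near s",s,SD(195,230),16)
P("h far t",t,TD(296,360),16);P("h far s",s,SD(233,300),16)
P("mill top",t,TG(306,443),130);P("mill s",s,SG(229,458),130)
P("jar top t",t,TG(182,410),100)
# unit
P("body top front-left t",t,TD(508,300),107);P("s",s,SD(405,410),107)
P("body top front-right t",t,TD(718,365),107)
P("body top back-l t",t,TD(582,50),107);P("bl s",s,SD(655,312),107)
P("body top back-r t",t,TD(782,113),107);P("br s",s,SD(750,507),107)
P("panel inner top l",t,TD(458,474),94);P("panel inner top r",t,TD(663,537),94)
P("panel s l",s,SD(240,474),94)
P("knob",t,TD(545,545),60)
P("bottle",t,TD(398,136),190);P("bottle s",s,SD(443,208),190)
P("scr",t,TG(540,470),11);P("scr",t,TG(685,480),11);P("scr",t,TG(533,555),2);P("scr",t,TG(678,570),2)
P("saucer",t,TD(333,590),20)
E
python3 m0.py
```

```text
stamp disc tri [508.9 237.3  47.2]
disc t [511.  241.1]
disc s [515.9 246.6]
knob tri [511.2 239.7  86.2]
knob t [513.2 242.2]
fb-t [694.3 443.4]
fb-s [696.7 447.6]
ff-t [711.7 209.1]
ff-s [716.3 209.5]
fb+t [354.4 419.7]
fb+s [356.7 420.6]
ff+t [372.3 182.7]
edge- t [719.3 152.5]
edge- s [721.9 153.8]
edge+ t [375.7 127.1]
edge+ s [374.3 128.2]
bend t [604.6  66.9]
bend s [610.2  71.3]
tip t [535.5  54.5]
tip s [537.3  57.8]
bend t [605.6  67.8]
h near t [581.5 -56.9]
h near s [584.4 -51.6]
h far t [ 569.  -135.1]
h far s [ 567.9 -128.6]
mill top [403.7 267.8]
mill s [408.4 268.7]
jar top t [436.5 380.2]
body top front-left t [ 600.7 -313.7]
s [ 600.2 -315.8]
body top front-right t [ 542.  -493.8]
body top back-l t [ 833.5 -390.7]
bl s [ 835.5 -389. ]
body top back-r t [ 773.4 -567.2]
br s [ 776.5 -565.2]
panel inner top l [ 449.2 -266.5]
panel inner top r [ 393.9 -440.6]
panel s l [ 452.2 -267.4]
knob [ 391.5 -346.7]
bottle [ 719.9 -209.6]
bottle s [ 721.9 -208.2]
scr [394.7  80.7]
scr [385.1 -50. ]
scr [319.2  86.9]
scr [305.2 -43.3]
saucer [ 356.7 -164. ]
```

```bash
cat > go.py <<'E'
import sys
from h import *
np.set_printoptions(precision=2,suppress=True)
def goto(o,x,y,z,yawy=None):
    """target of grasp point; yawy = world angle (deg) of line of tool y (mod 180)"""
    M=R.from_euler("xyz",o["tcp_rot"]).as_matrix(); p=np.array(o["tool_pos"])
    g=p+159*M[:,0]
    sh=M.T@(np.array([x,y,z])-g)/10
    t=0
    if yawy is not None:
        # rotating about tool x (down): world yaw decreases for + turn
        cur=np.degrees(np.arctan2(M[1,1],M[0,1])); t=-(((yawy-cur)+90)%180-90)
    print("grip",g,"tool y",M[:,1],"z",M[:,2],"| shift cm",sh,"turn",round(t,1),"j",o["joint_positions"],"w",round(o["grip_width"],1),"F",o["contact_force"],"t",round(o["time"],2))
if __name__=="__main__":
    from plant import bot
    goto(bot.get_obs(),*map(float,sys.argv[1:]))
E
python3 go.py 569.2 -126.4 130 -10.95
```

```text
grip [ 116.5  -511.57  245.13] tool y [ 0.22 -0.98 -0.  ] z [-0.98 -0.22 -0.  ] | shift cm [ 11.56 -27.49 -52.69] turn -66.2 j [-1.49  0.34  1.52 -0.    1.28 -0.15] w 91.7 F [-0.26  0.06 -1.06] t 0.1
```

Call:
arm_command(moves=[[5,-27.5,-52.7,-66,1],[5,-27.5,-52.7,-66,1],[5,-27.5,-52.7,-66,1],[5,-27.5,-52.7,-66,1],[5,-27.5,-52.7,-66,1],[5,-27.5,-52.7,-66,1],[5,-27.5,-52.7,-66,1],[5,-27.5,-52.7,-66,1],[5,-27.5,-52.7,-66,1],[5,-27.5,-52.7,-66,1]])

```text
time: 1.1
tool_pos: [497.2, -187.3, 362.3]
tcp_rot: [-2.562, 1.569, 1.955]
contact_force: [0.6, -1.2, 0.2]
grip_width: 91.9
```

```bash
python3 go.py 569.2 -126.4 60 -10.95
```

```text
grip [ 497.15 -187.05  203.3 ] tool y [ 0.98 -0.19 -0.  ] z [-0.19 -0.98 -0.  ] | shift cm [14.33  5.91 -7.33] turn -0.2 j [-0.5   0.39  1.57  0.    1.18 -0.31] w 91.9 F [ 0.63 -1.19  0.2 ] t 1.1
```

Call:
arm_command(moves=[[14.3,5.9,-7.3,0,1],[14.3,5.9,-7.3,0,1],[14.3,5.9,-7.3,0,1],[14.3,5.9,-7.3,0,1],[14.3,5.9,-7.3,0,1],[14.3,5.9,-7.3,0,1]])

```text
time: 1.7
tool_pos: [569.1, -127.0, 219.4]
tcp_rot: [-2.206, 1.569, 2.312]
contact_force: [-0.9, -0.3, -0.2]
grip_width: 91.7
```

```bash
cat > snap.py <<'E'
import sys
from h import *
from plant import bot
k=sys.argv[1]
for n in("scene","top"):
    c=bot.capture(n); pickle.dump(c,open(n+k+".pkl","wb"))
    x,y,w,h=(120,60,220,165) if n=="scene" else (90,100,220,165)
    if len(sys.argv)>2: x,y,w,h=(230,180,220,165) if n=="scene" else (240,110,220,165)
    crop(c,x,y,w,h,3.6,f"pics/{n}{k}.png")
E
python3 snap.py 1; python3 go.py 569.2 -126.4 22 -10.95
```

```text
grip [ 569.41 -127.6    61.95] tool y [ 0.98 -0.19  0.  ] z [-0.19 -0.98 -0.  ] | shift cm [ 4.   -0.05 -0.11] turn -0.3 j [-0.35  0.64  1.58  0.    0.92 -0.16] w 91.8 F [ 0.56 -0.2   0.33] t 1.8
```

View pics/top1.png

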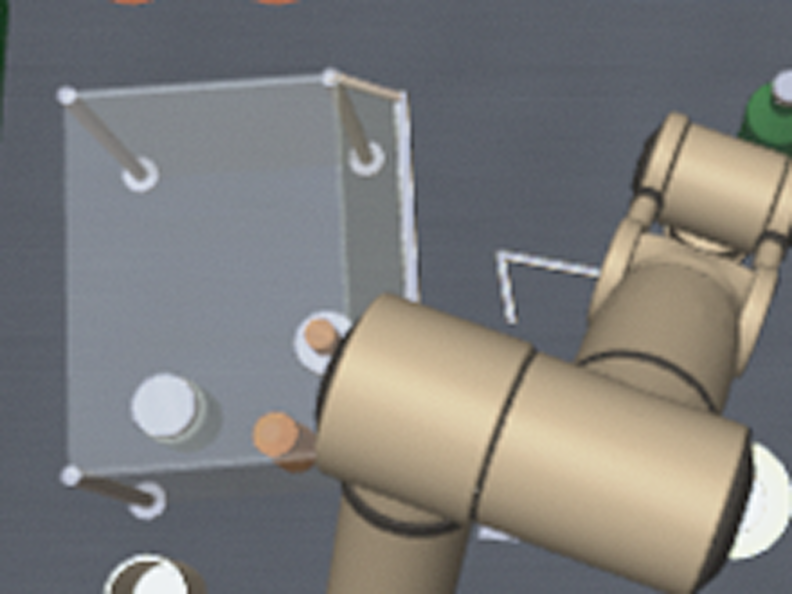

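View pics/scene1.png

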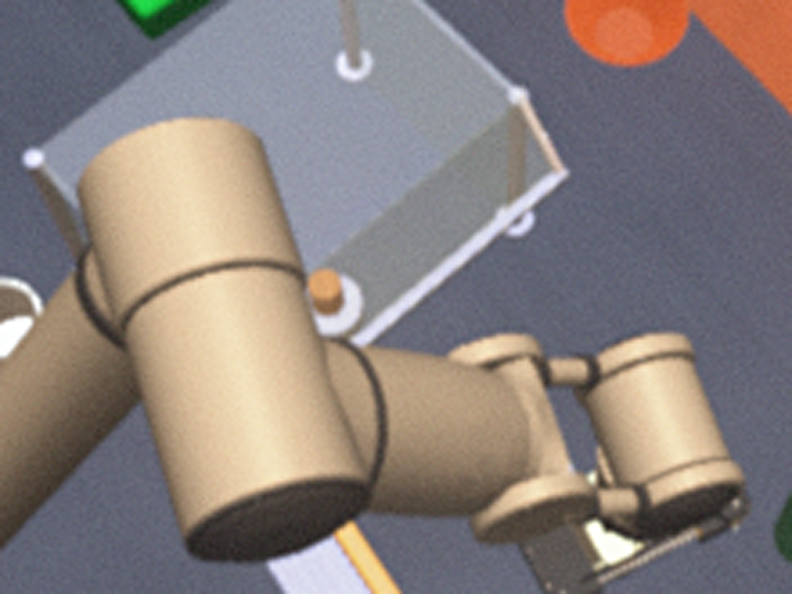

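Call:
arm_command(moves=[[2,0,-0.1,0,1],[4,0,-0.1,0,1],[4,0,-0.1,0,1],[4,0,-0.1,0,1],[4,0,-0.1,0,0],[4,0,-0.1,0,0],[4,0,-0.1,0,0],[4,0,-0.1,0,0],[4,0,-0.1,0,0],[4,0,-0.1,0,0]])

```text
time: 2.8
tool_pos: [569.4, -126.7, 181.0]
tcp_rot: [2.077, 1.569, 0.311]
contact_force: [-0.2, 0.4, -0.8]
grip_width: 48.5
```

```bash
python3 go.py 569.2 -126.4 22 -10.95
```

```text
grip [ 569.68 -126.59   21.96] tool y [ 0.98 -0.19  0.  ] z [-0.19 -0.98 -0.  ] | shift cm [-0.   -0.05 -0.01] turn -0.3 j [-0.35  0.7   1.6   0.    0.84 -0.16] w 48.5 F [-0.18  0.42 -0.81] t 2.8
```

Call:
arm_command(moves=[[0,0,0,0,0],[0,0,0,0,0],[0,0,0,0,0],[0,0,0,0,0],[0,0,0,0,0],[0,0,0,0,0],[0,0,0,0,0],[0,0,0,0,0],[0,0,0,0,0],[0,0,0,0,0]])

```text
time: 3.8
tool_pos: [569.4, -126.6, 180.9]
tcp_rot: [2.1, 1.569, 0.334]
contact_force: [-0.1, 0.1, -1.2]
grip_width: 19.6
```

Call:
arm_command(moves=[[-2,0,0,0,0],[-4,0,0,0,0],[-6,0,0,-5,0],[-8.6,0,0,-10,0],[-8.6,0,0,-15,0],[-8.6,0,0,-15,0],[-8.6,0,0,-15,0]])

```text
time: 4.5
tool_pos: [569.0, -126.6, 266.4]
tcp_rot: [2.765, 1.57, 1.258]
contact_force: [-0.4, -0.0, -1.1]
grip_width: 19.6
```

```bash
python3 snap.py 2; python3 go.py 569.2 -126.4 108 4.2
```

```text
grip [ 569.05 -126.45  107.12] tool y [1.   0.06 0.  ] z [ 0.06 -1.   -0.  ] | shift cm [-0.09  0.02 -0.  ] turn -0.5 j [-0.35  0.58  1.54  0.    1.02 -0.42] w 20.1 F [-0.56 -0.83 -1.72] t 4.6
```

View pics/top2.png

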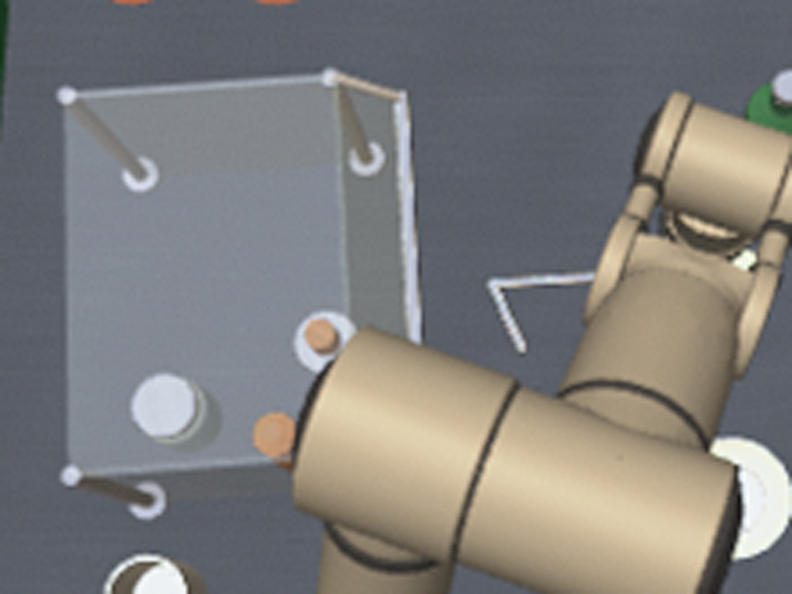

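View pics/scene2.png

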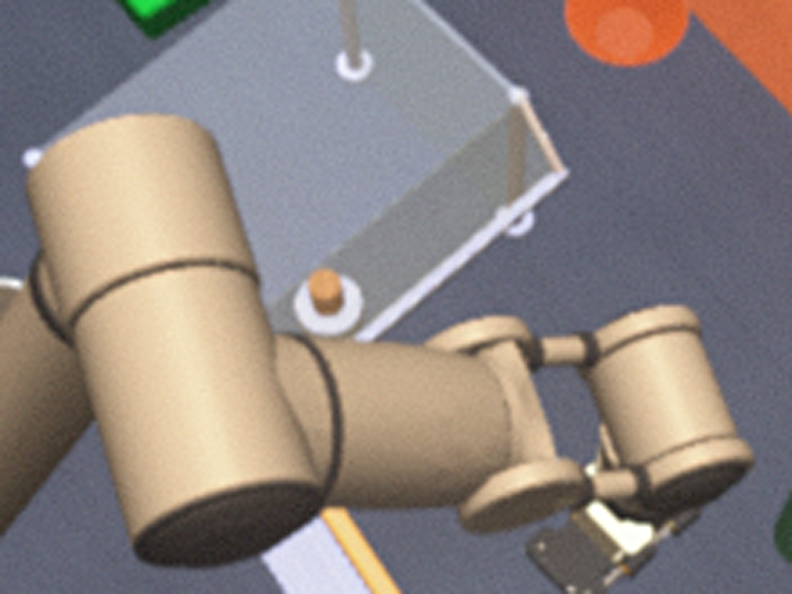

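```bash
python3 - <<'E'
from h import *
t=load("top2.pkl")
U=lambda u,v:((u+.5)/3.6-.5+90,(v+.5)/3.6-.5+100)
for z in (60,80,98,110): print(z,pl(t,*U(491,285),z)[:2],pl(t,*U(522,350),z)[:2])
a=np.radians(93.7); e=np.array([np.cos(a),np.sin(a)])
b=np.array([569,-126.5])+199*e; print(b, b-25*e+65*np.array([-e[1],e[0]]))
# staging / target
O=np.array([547.5,140.8]);ex=np.array([-.0737,.9973]);ey=np.array([-.9973,-.0737])
S=np.array([513,243]); print("stamp guard",(S-O)@ex,(S-O)@ey)
for D,off in((42,28),):
    B=S+D*ex-off*ey; G=B-199*ex; print("B",B,"G",G,"G guard",(G-O)@ex,(G-O)@ey)
    print("stage", G-170*ex)
# stamp again from this picture
print(pl(t,*U(326,341),25), pl(t,*U(319,335),72))
E
```

```text
60 [562.00843398  74.30498337] [496.25915731  43.28988839]
80 [557.20358003  73.11378894] [492.36662459  42.52905199]
98 [552.87921148  72.04171396] [488.86334514  41.84429924]
110 [549.99629912  71.3269973 ] [486.5278255  41.3877974]
[556.15807066  72.08520804] [492.90686318  42.94271754]
stamp guard 104.46670999999999 26.87471
B [537.829  286.9502] G [552.4953  88.4875] G guard -52.53940986 -1.1263814400000425
stage [565.0243 -81.0535]
[512.87751446 241.81500623  25.        ] [509.40563595 240.73820343  72.        ]
```

```bash
python3 go.py 565 -81 123 4.2;python3 go.py 552.5 88.5 123 4.2
```

```text
grip [ 569.05 -126.45  107.12] tool y [1.   0.06 0.  ] z [ 0.06 -1.   -0.  ] | shift cm [-1.58 -0.11 -4.56] turn -0.5 j [-0.35  0.58  1.54  0.    1.02 -0.42] w 20.1 F [-0.56 -0.83 -1.72] t 4.6
grip [ 569.05 -126.45  107.12] tool y [1.   0.06 0.  ] z [ 0.06 -1.   -0.  ] | shift cm [ -1.56  -0.26 -21.56] turn -0.5 j [-0.35  0.58  1.54  0.    1.02 -0.42] w 20.1 F [-0.56 -0.83 -1.72] t 4.6
```

Call:
arm_command(moves=[[-1.6,-0.1,-2,-0.5,0],[-1.6,-0.1,-4.5,-0.5,0],[-1.6,-0.1,-7.5,-0.5,0],[-1.6,-0.2,-10.5,-0.5,0],[-1.6,-0.2,-13.5,-0.5,0],[-1.6,-0.2,-16,-0.5,0],[-1.6,-0.2,-18,-0.5,0],[-1.6,-0.2,-19,-0.5,0],[-1.6,-0.2,-19,-0.5,0]])

```text
time: 5.5
tool_pos: [554.6, 63.8, 281.9]
tcp_rot: [-2.512, 1.569, 2.275]
contact_force: [0.1, -0.5, -2.2]
grip_width: 20.2
```

```bash
python3 snap.py 3; python3 go.py 552.5 88.5 123 4.2
```

```text
grip [554.79  62.39 123.07] tool y [ 1.    0.07 -0.  ] z [ 0.07 -1.   -0.  ] | shift cm [ 0.01 -0.04 -2.62] turn -0.0 j [-0.03  0.53  1.6   0.    1.02 -0.1 ] w 19.7 F [-0.13 -0.17 -1.93] t 5.6
```

View pics/top3.png

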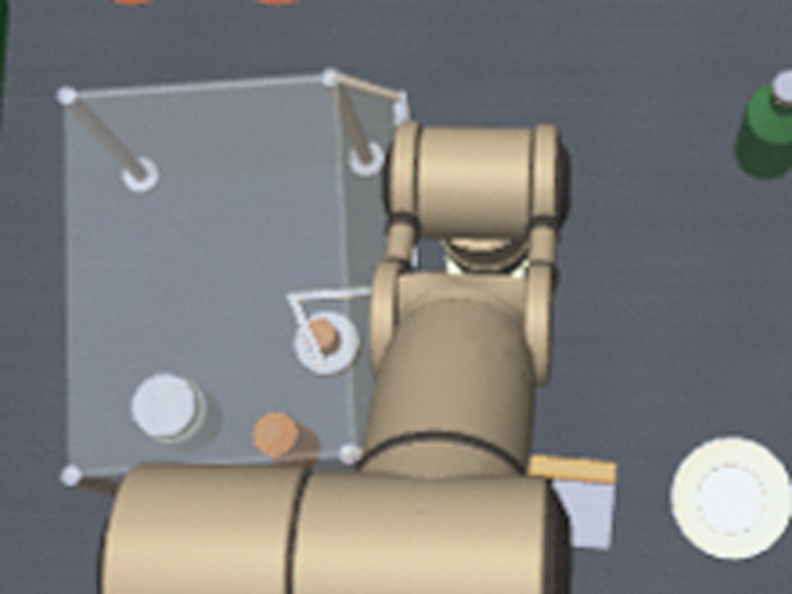

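View pics/scene3.png

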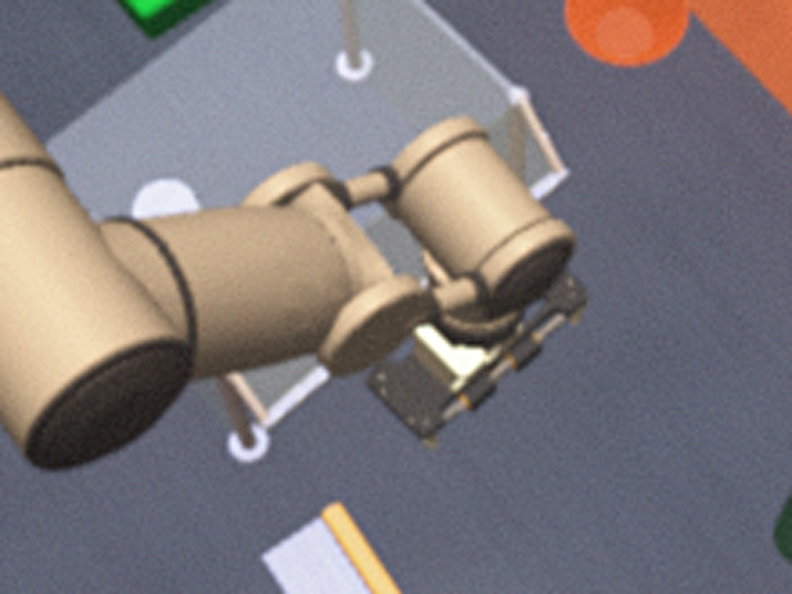

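```bash
python3 - <<'E'
from h import *
t=load("top3.pkl")
np.set_printoptions(precision=1,suppress=True)
U=lambda u,v:((u+.5)/3.6-.5+90,(v+.5)/3.6-.5+100)
for z in (85,100,113): print(z,pl(t,*U(293,297),z)[:2],pl(t,*U(322,358),z)[:2])
a=np.radians(94.1); e=np.array([np.cos(a),np.sin(a)])
b=np.array([554.8,62.4])+199*e; print(b, b-25*e+65*np.array([-e[1],e[0]]))
for z in (50,72):print(pl(t,*U(320,335),z))
E
```

```text
85 [544.5 264.8] [484.1 234.9]
100 [541.  261.9] [481.3 232.3]
113 [538.  259.3] [478.8 230. ]
[540.6 260.9] [477.5 231.3]
[513.9 243.6  50. ]
[509.4 239.8  72. ]
```

Call:
arm_command(moves=[[0,0,-1.5,0,0],[0,0,-2.6,0,0],[0,0,-2.6,0,0],[0,0,-2.6,0,0]])

```text
time: 6.0
tool_pos: [552.9, 88.5, 282.1]
tcp_rot: [-2.485, 1.57, 2.301]
contact_force: [0.0, 0.9, -1.3]
grip_width: 19.8
```

```bash
python3 snap.py 4; python3 go.py 552.5 88.5 54 4.2;python3 - <<'E'
from h import *
t=load("top4.pkl")
crop(t,140,160,80,60,10,"pics/t4z.png")
E
```

```text
grip [552.93  88.18 123.09] tool y [ 1.    0.07 -0.  ] z [ 0.07 -1.   -0.  ] | shift cm [ 6.91 -0.04 -0.03] turn -0.0 j [ 0.02  0.53  1.59  0.    1.02 -0.05] w 19.9 F [-0.71 -0.23 -1.65] t 6.1
```

View pics/t4z.png

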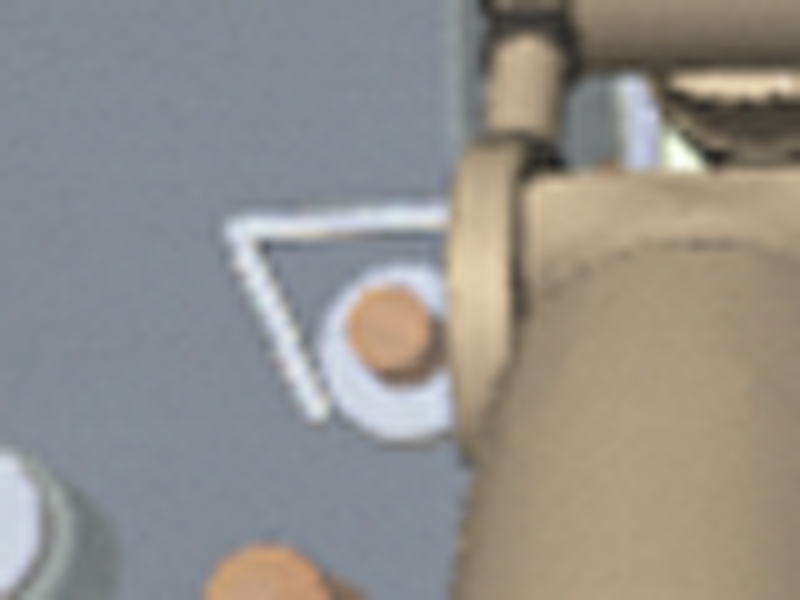

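View pics/scene4.png

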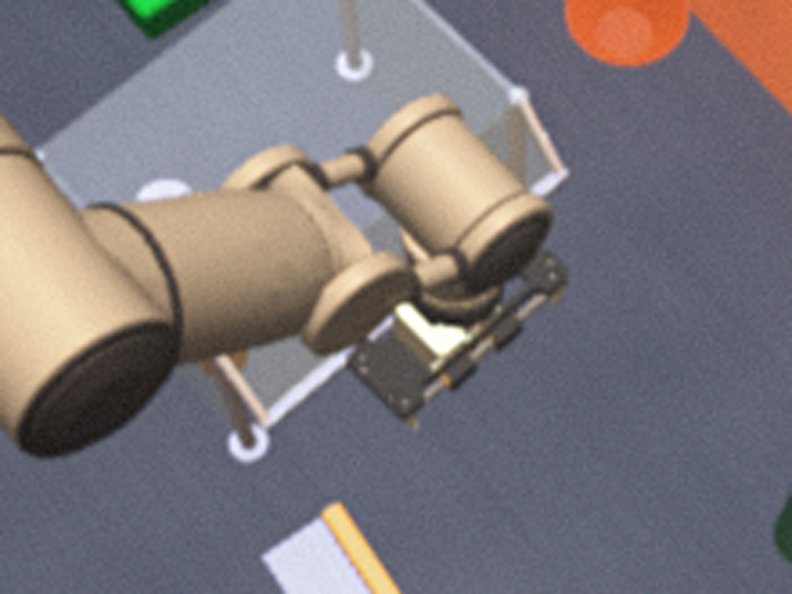

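```bash
python3 - <<'E'
from h import *
np.set_printoptions(precision=0,suppress=True)
s,t=load("scene3.pkl"),load("top3.pkl")
U=lambda u,v:((u+.5)/3.6-.5+90,(v+.5)/3.6-.5+100)
V=lambda u,v:((u+.5)/3.6-.5+120,(v+.5)/3.6-.5+60)
print("barrel c",tri(t,U(477,182),s,V(485,210)))
print("barrel near-guard end",tri(t,U(388,180),s,V(435,150)))
print("fork plate",tri(t,U(380,320),s,V(292,190)))
print("fork plate far",tri(t,U(545,330),s,V(375,325)))
E
```

```text
barrel c [555.  63. 438.]
barrel near-guard end [563. 131. 419.]
fork plate [436. 121. 521.]
fork plate far [424.  10. 520.]
```

Call:
arm_command(moves=[[1.5,0,0,0,0],[3,0,0,0,0],[4.5,0,0,0,0],[5.5,0,0,0,0],[5.5,0,0,0,0]])

```text
time: 6.6
tool_pos: [552.6, 87.8, 225.8]
tcp_rot: [-1.769, 1.568, 3.016]
contact_force: [0.2, 0.1, -1.7]
grip_width: 20.0
```

```bash
python3 snap.py 5; python3 go.py 552.5 88.5 54 4.2;python3 - <<'E'
from h import *
t=load("top5.pkl")
crop(t,140,160,80,60,10,"pics/t5z.png")
E
```

```text
grip [553.18  88.05  68.36] tool y [ 1.    0.07 -0.  ] z [ 0.07 -1.   -0.  ] | shift cm [ 1.44 -0.06 -0.05] turn -0.0 j [ 0.02  0.6   1.64  0.    0.9  -0.05] w 19.8 F [-0.85  0.42 -1.02] t 6.7
```

View pics/t5z.png

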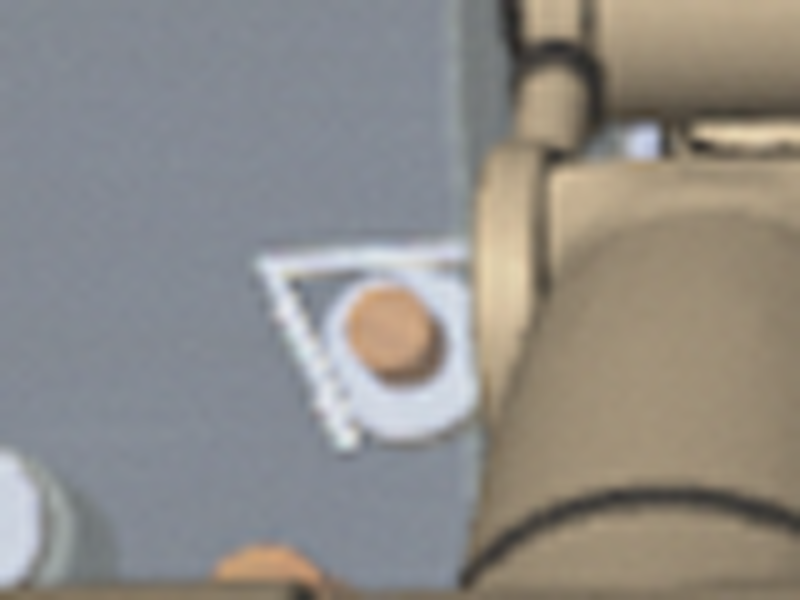

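Call:
arm_command(moves=[[0.8,0,0,0,0],[1.5,0,0,0,0],[1.5,0,0,0,0],[1.5,0,0,0,0]])

```text
time: 7.1
tool_pos: [553.1, 88.0, 212.2]
tcp_rot: [-2.296, 1.57, 2.489]
contact_force: [0.6, -0.1, -1.3]
grip_width: 19.5
```

```bash
python3 snap.py 6; python3 go.py 552.5 88.5 54 4.2;python3 - <<'E'
from h import *
t=load("top6.pkl")
crop(t,140,160,80,60,10,"pics/t6z.png")
U=lambda u,v:((u+.5)/10-.5+140,(v+.5)/10-.5+160)
for z in (28,35,42):print(z,pl(t,*U(268,278),z),pl(t,*U(352,455),z))
E
```

```text
grip [553.3   88.07  53.5 ] tool y [1.   0.07 0.  ] z [ 0.07 -1.   -0.  ] | shift cm [-0.05 -0.08 -0.05] turn -0.0 j [ 0.02  0.62  1.65  0.    0.87 -0.05] w 19.8 F [ 0.88 -0.17 -1.51] t 7.2
28 [538.35214818 292.16391947  28.        ] [473.11044943 259.65798438  28.        ]
35 [536.81936606 290.72100052  35.        ] [471.88763306 258.36950235  35.        ]
42 [535.28658395 289.27808158  42.        ] [470.66481669 257.08102031  42.        ]
```

View pics/t6z.png

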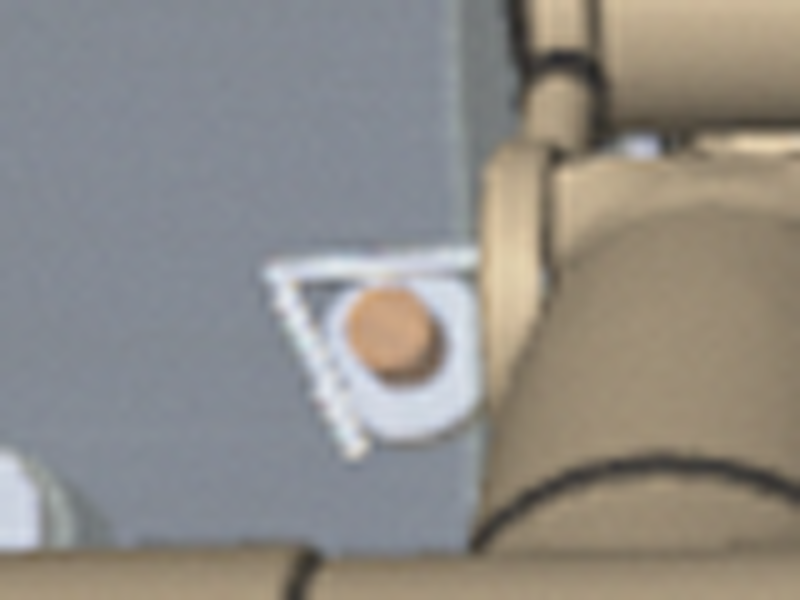

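Call:
arm_command(moves=[[0,0,0.4,0,0],[0,0,0.8,0,0],[0,0,1.2,0,0],[0,0,1.6,0,0],[0,0,2.0,0,0],[0,0,2.4,0,0],[0,0,2.8,0,0],[0,0,3.2,0,0],[0,0,3.6,0,0],[0,0,4.0,0,0]])

```text
time: 8.2
tool_pos: [556.2, 47.8, 212.5]
tcp_rot: [2.914, 1.57, 1.416]
contact_force: [-0.3, 1.3, -2.5]
grip_width: 19.8
```

```bash
python3 snap.py 7; python3 go.py 552.5 88.5 54 4.2
```

```text
grip [556.35  47.57  53.54] tool y [1.   0.07 0.  ] z [ 0.07 -1.   -0.  ] | shift cm [-0.04 -0.09 -4.11] turn -0.1 j [-0.05  0.62  1.66  0.    0.86 -0.12] w 20.0 F [-0.76  0.27 -1.66] t 8.3
```

View pics/top7.png

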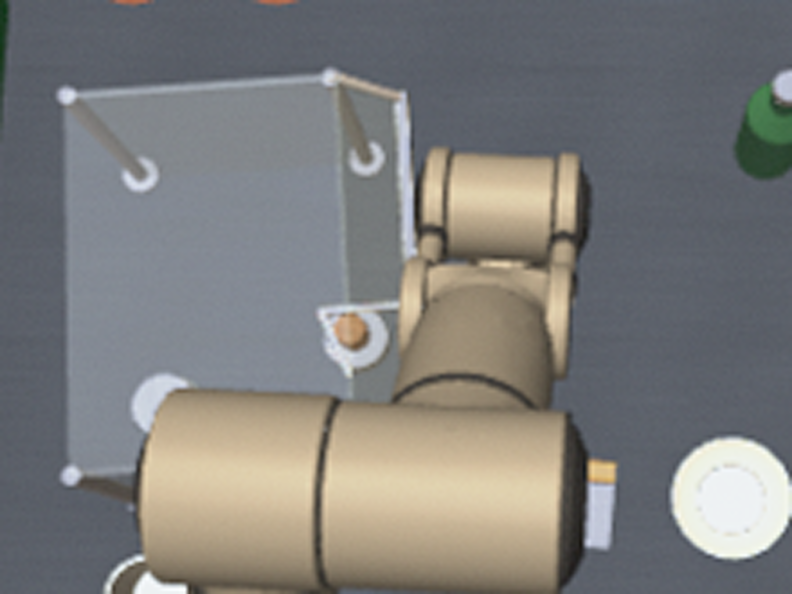

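View pics/scene7.png

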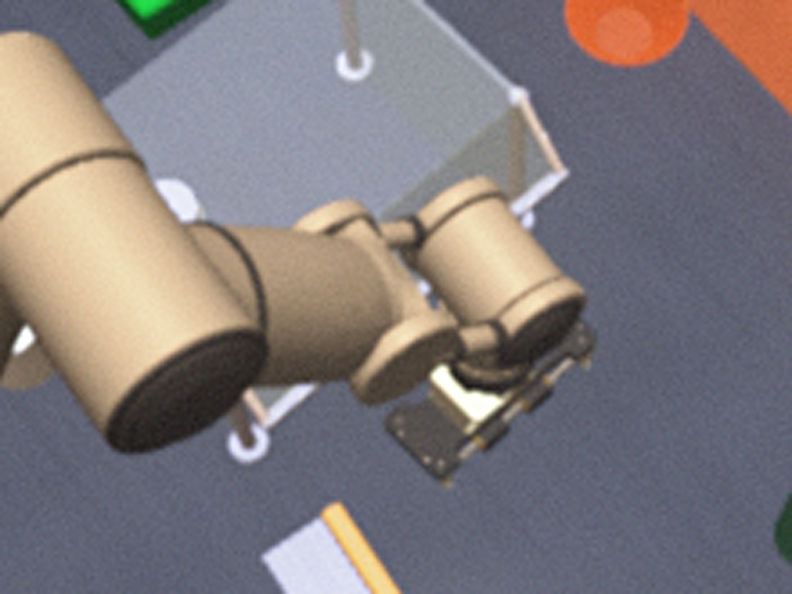

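Call:
arm_command(moves=[[0,0,0.5,0,0],[0,0,1.0,0,0],[0,0,1.5,0,0],[0,0,2.0,0,0],[0,0,2.5,0,0],[0,0,3.0,0,0],[0,0,3.5,0,0],[0,0,4.0,0,0],[0,0,4.5,0,0],[0,0,5.0,0,0]])

```text
time: 9.3
tool_pos: [559.9, -2.8, 212.5]
tcp_rot: [2.137, 1.57, 0.638]
contact_force: [-1.0, 1.5, -1.8]
grip_width: 19.9
```

```bash
python3 snap.py 8; python3 go.py 552.5 88.5 54 4.2
```

```text
grip [560.14  -3.08  53.54] tool y [1.   0.07 0.  ] z [ 0.07 -1.    0.  ] | shift cm [-0.05 -0.11 -9.19] turn -0.1 j [-0.14  0.62  1.65  0.    0.87 -0.21] w 19.8 F [-0.29  0.62 -1.81] t 9.4
```

View pics/top8.png

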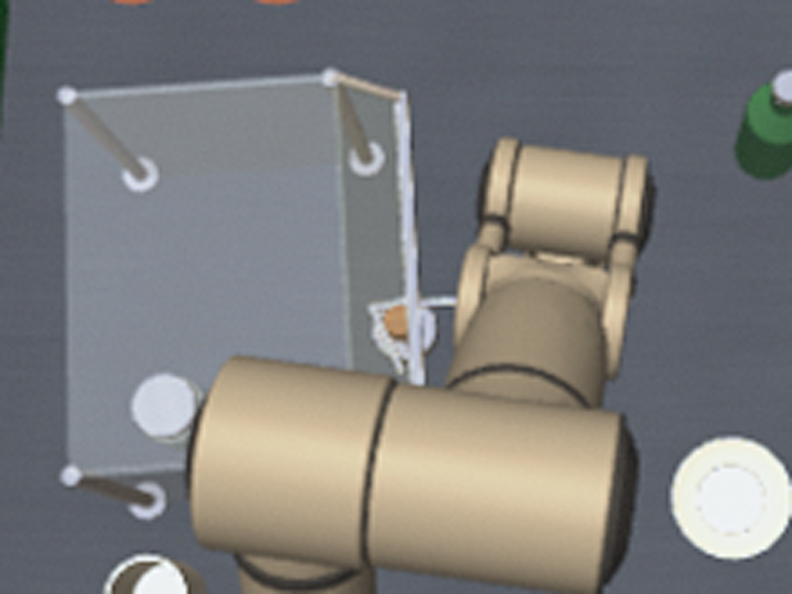

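Call:
arm_command(moves=[[0,0,0.5,0,0],[0,0,1.0,0,0],[0,0,1.5,0,0],[0,0,2.0,0,0],[0,0,2.5,0,0],[0,0,3.0,0,0],[0,0,3.5,0,0],[0,0,4.0,0,0],[0,0,4.5,0,0],[0,0,5.0,0,0]])

```text
time: 10.4
tool_pos: [563.6, -53.4, 212.6]
tcp_rot: [1.511, 1.57, 0.012]
contact_force: [-0.2, 1.7, -1.1]
grip_width: 19.6
```

Call:
arm_command(moves=[[0,0,0.6,0,0],[0,0,1.1,0,0],[0,0,1.6,0,0],[0,0,2.1,0,0],[0,0,2.6,0,0],[0,0,3.1,0,0],[0,0,3.6,0,0],[0,0,4.0,0,0],[0,0,4.2,0,0],[0,0,4.2,0,0]])

```text
time: 11.4
tool_pos: [566.7, -95.6, 212.6]
tcp_rot: [1.26, 1.57, -0.239]
contact_force: [-0.1, 0.4, -1.2]
grip_width: 20.0
```

```bash
python3 snap.py 9; python3 go.py 552.5 88.5 54 4.2
```

```text
grip [566.85 -95.37  53.62] tool y [1.   0.07 0.  ] z [ 0.07 -1.    0.  ] | shift cm [ -0.04  -0.11 -18.44] turn -0.1 j [-0.3   0.64  1.61  0.    0.89 -0.37] w 19.7 F [ 0.07  0.19 -2.02] t 11.5
```

View pics/top9.png

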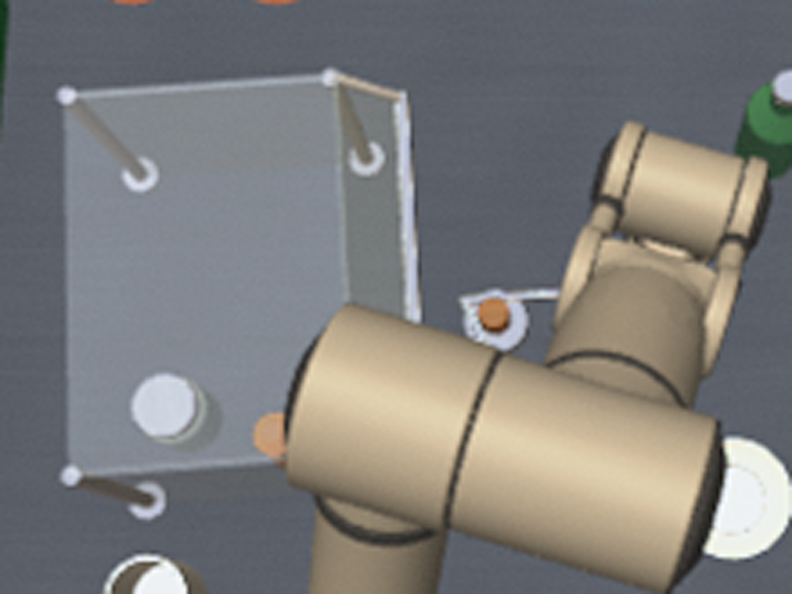

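View pics/scene9.png

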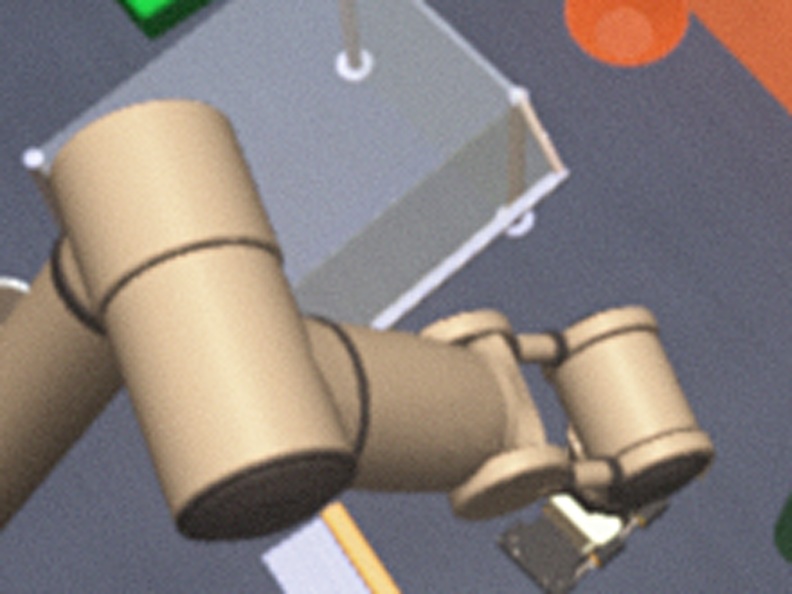

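Call:
arm_command(moves=[[0,0.4,-0.5,0,0],[0,0.8,-1,0,0],[-1.5,0.8,-1,0,0],[-4,0.8,-1,0,0],[-7,0.8,-1,0,0],[-7,0.8,-1,0,0]])

```text
time: 12.1
tool_pos: [575.3, -84.4, 286.7]
tcp_rot: [1.247, 1.562, -0.251]
contact_force: [-0.4, -0.3, -0.7]
grip_width: 19.9
```

```bash
python3 snap.py 10; python3 go.py 662 -92 123 4.2
```

```text
grip [574.36 -84.33 123.87] tool y [1.   0.07 0.  ] z [ 0.07 -1.    0.  ] | shift cm [0.1  8.69 1.4 ] turn -0.1 j [-0.28  0.56  1.53  0.    1.05 -0.35] w 19.7 F [-0.56  0.18 -1.73] t 12.2
```

View pics/top10.png

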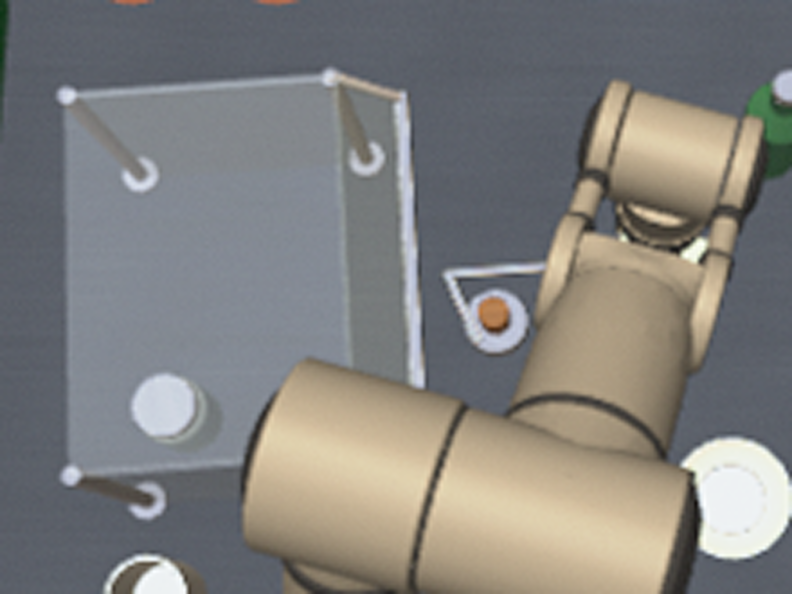

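Call:
arm_command(moves=[[0,3,1.4,0,0],[0,6,1.4,0,0],[0,9.5,1.4,0,0],[0,9.5,1.4,0,0],[3,9.5,1.4,0,0],[6,9.5,1.4,0,0],[7.5,9.5,1.4,0,0],[8.3,9.5,1.4,0,0],[8.3,9.5,1.4,0,0]])

```text
time: 13.1
tool_pos: [669.6, -91.3, 198.9]
tcp_rot: [-2.189, 1.57, 2.595]
contact_force: [-0.7, -0.6, -1.5]
grip_width: 19.4
```

```bash
python3 snap.py 11; python3 go.py 662 -92 23 4.2
```

```text
grip [670.89 -91.65  42.13] tool y [1.   0.07 0.  ] z [ 0.07 -1.    0.  ] | shift cm [ 1.91 -0.9  -0.03] turn -0.1 j [-0.25  0.81  1.29  0.    1.04 -0.32] w 20.1 F [-0.18  0.63 -0.77] t 13.2
```

View pics/top11.png

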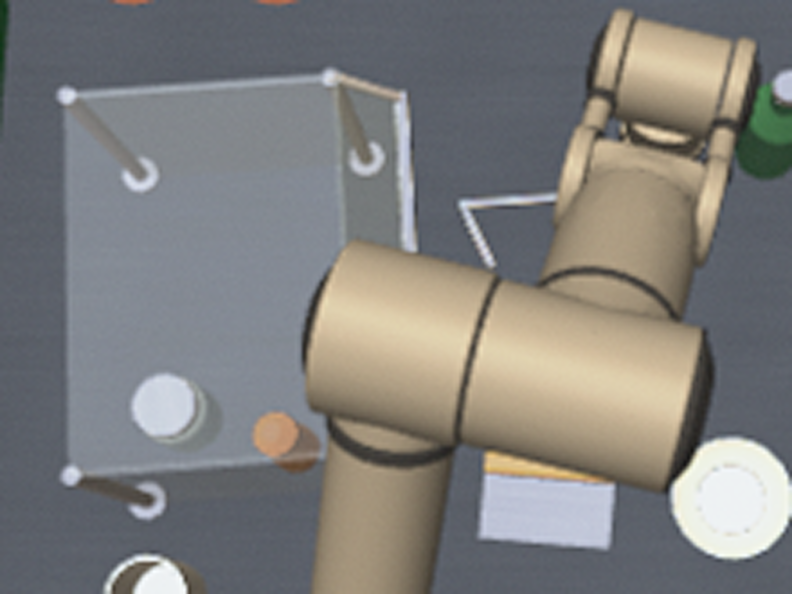

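Lower gently, then release.

Call:
arm_command(moves=[[0.8,0,0,0,0],[1.4,0,0,0,0],[1.7,0,0,0,0],[1.9,0,0,0,0],[1.9,0,0,0,0]])

```text
time: 13.7
tool_pos: [670.3, -91.5, 181.8]
tcp_rot: [1.263, 1.568, -0.235]
contact_force: [-0.2, -0.4, -2.4]
grip_width: 19.6
```

Call:
arm_command(moves=[[0,0,0,0,0.3],[0,0,0,0,0.6],[0,0,0,0,0.6],[0,0,0,0,0.6],[0,0,0,0,0.6],[0,0,0,0,0.6],[0,0,0,0,0.6],[0,0,0,0,0.6],[-2,0,0,0,0.6],[-5,0,0,0,0.6]])

```text
time: 14.7
tool_pos: [669.5, -91.3, 230.1]
tcp_rot: [-1.923, 1.569, 2.862]
contact_force: [-0.1, 0.2, 0.0]
grip_width: 54.9
```

Call:
arm_command(moves=[[-3,0,0,0,0.6],[-7,0,0,0,0.8],[-10,0,3,0,0.8],[-10,0,8,0,0.8],[-10,0,12,0,0.8],[-10,0,16,0,0.8],[-10,0,16,0,0.8]])

```text
time: 15.4
tool_pos: [680.3, -256.5, 329.4]
tcp_rot: [-0.891, 1.569, -2.395]
contact_force: [-0.1, -0.0, -0.2]
grip_width: 73.3
```

```bash
python3 snap.py 12; python3 go.py 662 -92 23 4.2
```

```text
grip [ 680.5  -251.71  170.38] tool y [ 1.    0.07 -0.  ] z [ 0.07 -1.   -0.  ] | shift cm [ 14.76  -0.69 -16.04] turn -0.2 j [-0.46  0.78  0.97  0.    1.4  -0.53] w 73.5 F [ 0.13  0.42 -0.46] t 15.5
```

View pics/top12.png

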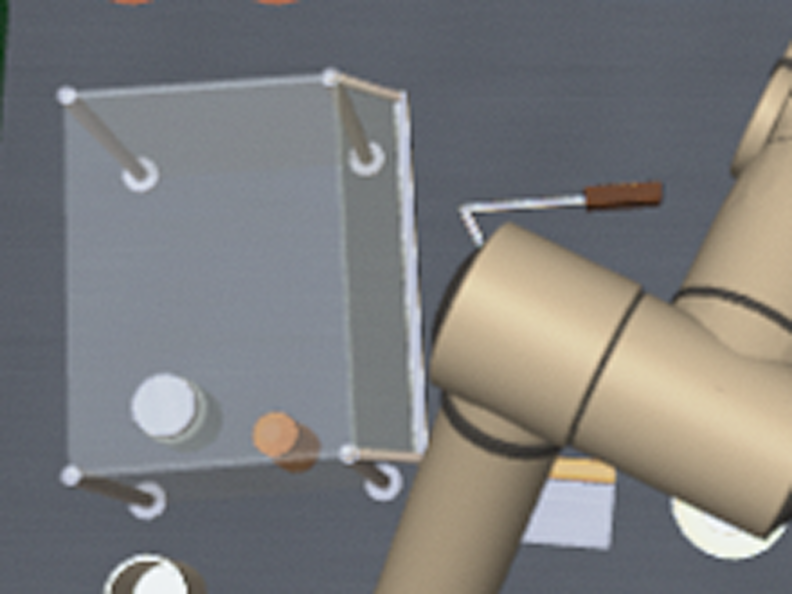

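View pics/scene12.png

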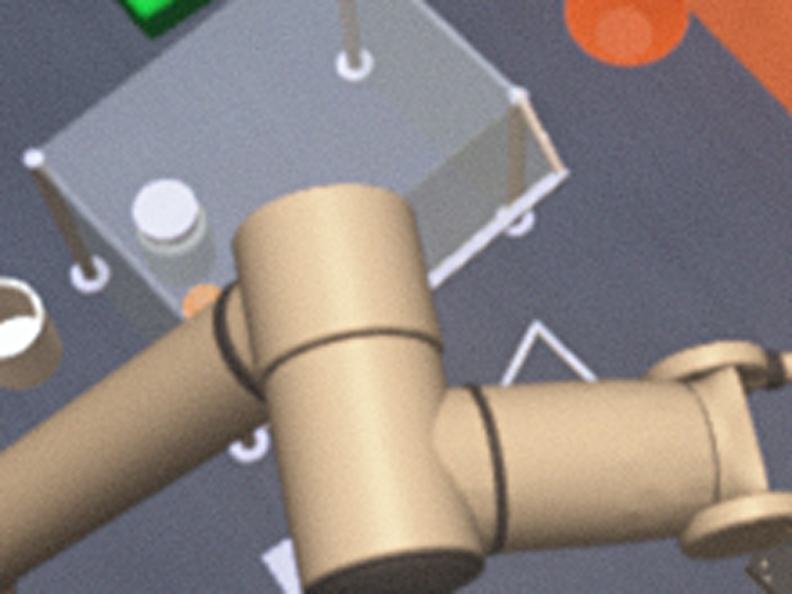

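```bash
python3 - <<'E'
from h import *
s,t=load("scene12.pkl"),load("top12.pkl")
crop(t,250,70,160,120,5,"pics/t12b.png");crop(s,280,130,160,120,5,"pics/s12b.png")
E
```

```text
(no output)
```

View pics/t12b.png

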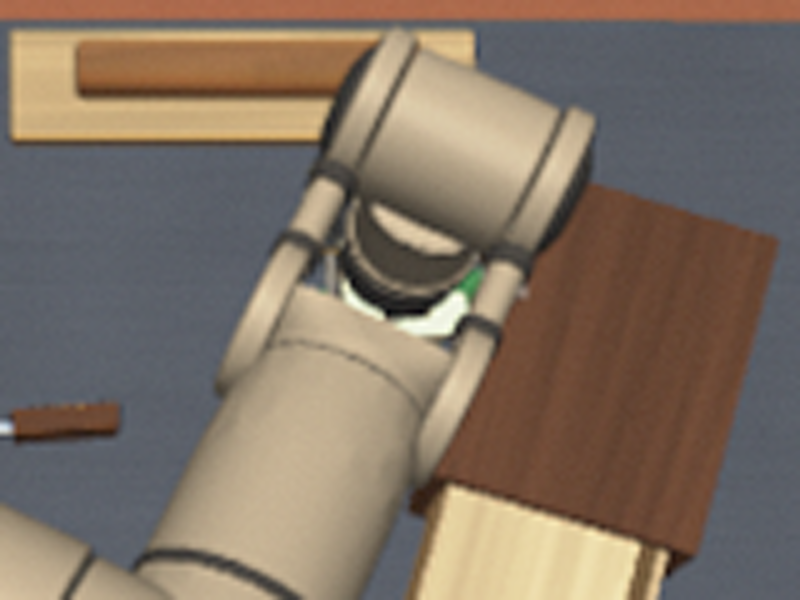

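View pics/s12b.png

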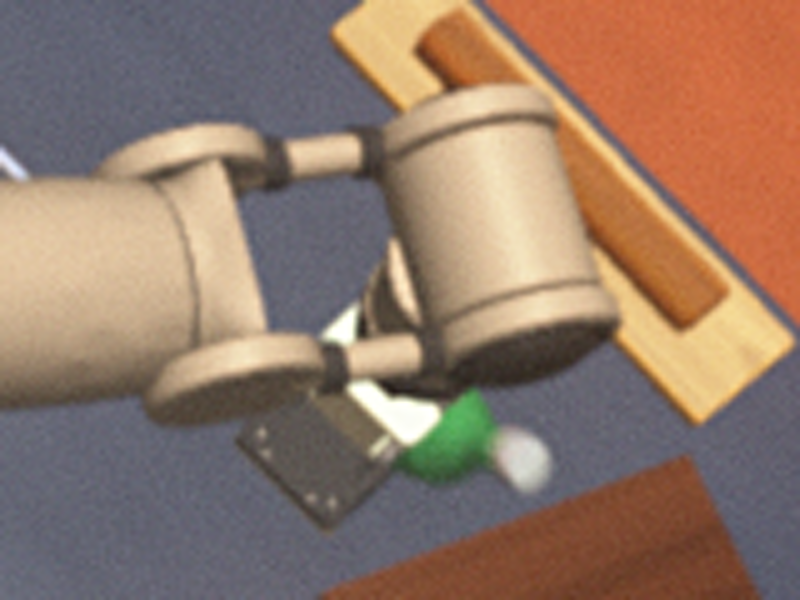

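```bash
python3 - <<'E'
from h import *
s,t=load("scene12.pkl"),load("top12.pkl")
np.set_printoptions(precision=0,suppress=True)
S=lambda u,v:((u+.5)/5-.5+280,(v+.5)/5-.5+130)
T=lambda u,v:((u+.5)/5-.5+250,(v+.5)/5-.5+70)
for z in(190,170,150,120): print(z,"cap",pl(s,*S(524,460),z)[:2],"green shoulder",pl(s,*S(450,435),z)[:2],"top: ",pl(t,*T(475,285),z)[:2],pl(t,*T(523,292),z)[:2])
for p in((0,0),): print("orig cap px",proj(s,[721,-209,190]),"base px",proj(s,[721,-209,0]))
E
```

```text
190 cap [ 725. -331.] green shoulder [ 702. -293.] top:  [ 709. -328.] [ 704. -360.]
170 cap [ 733. -330.] green shoulder [ 709. -292.] top:  [ 717. -333.] [ 712. -365.]
150 cap [ 740. -329.] green shoulder [ 716. -290.] top:  [ 724. -338.] [ 719. -371.]
120 cap [ 752. -327.] green shoulder [ 727. -288.] top:  [ 736. -345.] [ 730. -379.]
orig cap px [355. 191.] base px [344. 210.]
```

The retreat from the rod was a mistake: the hand went straight back over the bottle, and the scene view shows it tipping, cap now at crop (524,460). I'll raise the hand straight up and see where the bottle ends up.

Call:
arm_command(moves=[[-5,0,0,0,0.8],[-10,0,0,0,0.8],[-12,0,0,0,0.8],[-12,0,0,0,0.8]])

```text
time: 15.9
tool_pos: [681.3, -249.9, 454.7]
tcp_rot: [1.126, 1.565, -0.373]
contact_force: [0.3, 0.4, -0.8]
grip_width: 73.6
```

```bash
python3 - <<'E'
from h import *
from plant import bot
o=bot.get_obs(); print(o["time"],o["tool_pos"],o["contact_force"])
for n in("scene","top"):
    c=bot.capture(n); pickle.dump(c,open(n+"13.pkl","wb"))
    crop(c,*((250,130,200,150) if n=="scene" else (250,70,200,150)),4,f"pics/{n}13.png")
E
```

```text
15.9 [ 681.28239781 -249.93577111  454.72404828] [ 0.30416602  0.40908943 -0.76847282]
```

View pics/scene13.png

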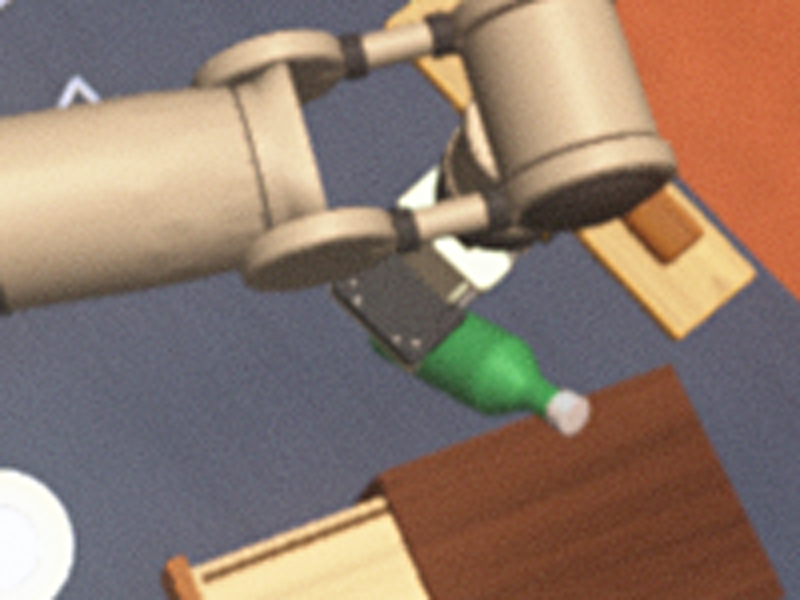

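View pics/top13.png

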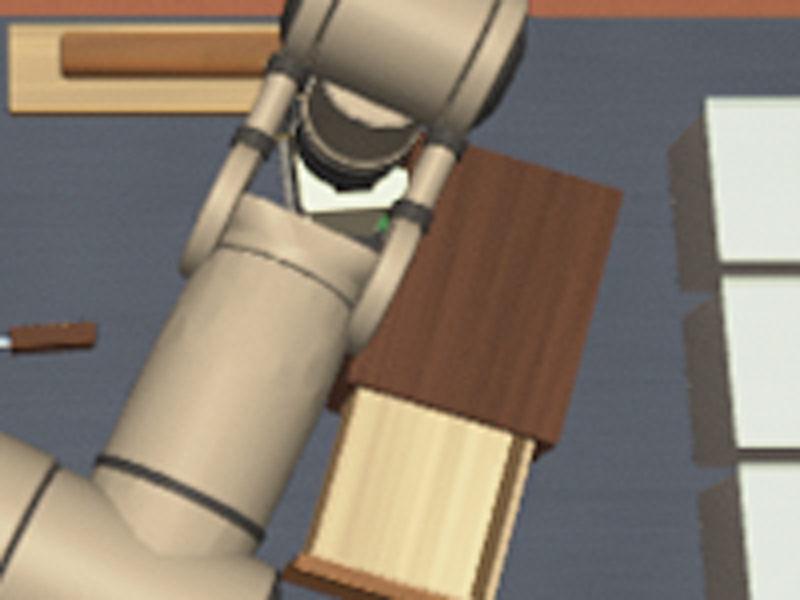

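```bash
python3 - <<'E'
from h import *
t=load("top10.pkl")
U=lambda u,v:((u+.5)/3.6-.5+90,(v+.5)/3.6-.5+100)
print(pl(t,*U(497,321),25),pl(t,*U(494,314),72))
E
python3 go.py 526 80 130 4.2
```

```text
[533.00807051  70.01035739  25.        ] [529.92762993  70.4046521   72.        ]
grip [ 680.91 -250.19  290.17] tool y [ 1.    0.07 -0.  ] z [ 0.07 -1.   -0.  ] | shift cm [ 16.11 -13.03 -34.02] turn -0.1 j [-0.46  0.74  0.74  0.    1.67 -0.53] w 73.5 F [-0.49  0.39 -1.52] t 16.0
```

Call:
arm_command(moves=[[0,-13,-5,0,0.6],[0,-14,-10,0,0.6],[0,-14,-15,0,0.6],[0,-14,-20,0,0.6],[0,-14,-25,0,0.6],[0,-14,-33,0,0.6],[0,-14,-33,0,0.6],[0,-14,-33,0,0.6]])

```text
time: 16.8
tool_pos: [516.4, 71.6, 448.3]
tcp_rot: [-1.993, 1.564, 2.793]
contact_force: [0.8, 0.4, 0.4]
grip_width: 54.8
```

```bash
python3 go.py 532 71 130 4.2; python3 - <<'E'
from h import *
from plant import bot
for n in("scene","top"):
    c=bot.capture(n); pickle.dump(c,open(n+"14.pkl","wb"))
    crop(c,*((200,110,240,180) if n=="scene" else (190,70,240,180)),3.3,f"pics/{n}14.png")
E
```

```text
grip [515.34  72.   289.3 ] tool y [ 1.    0.07 -0.01] z [ 0.07 -1.   -0.  ] | shift cm [15.92  1.75  0.27] turn 0.0 j [-0.01  0.31  1.45  0.    1.39 -0.08] w 54.8 F [0.79 0.43 0.4 ] t 16.8
```

View pics/scene14.png

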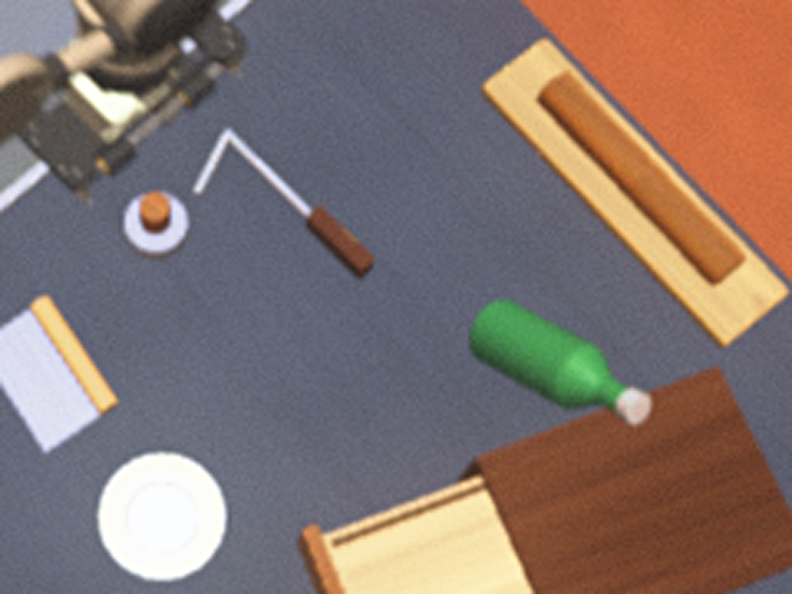

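View pics/top14.png

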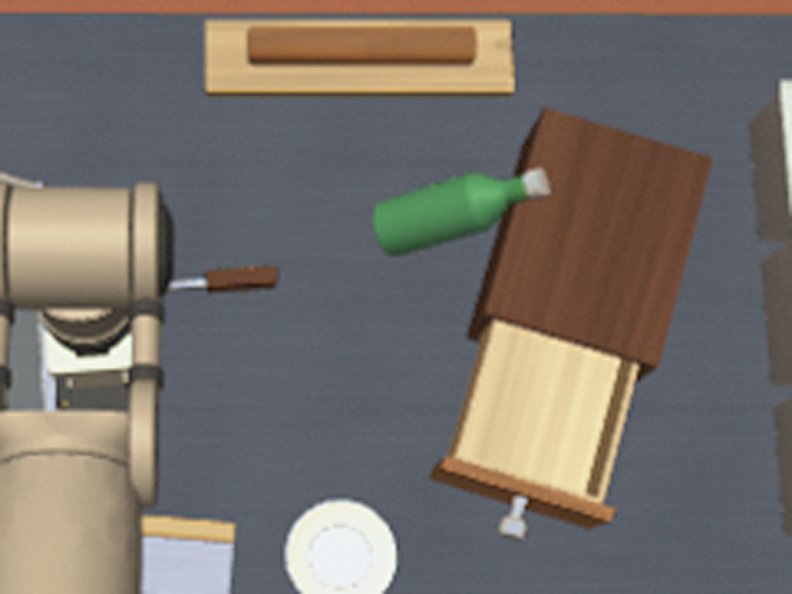

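```bash
python3 - <<'E'
from h import *
np.set_printoptions(precision=0,suppress=True)
s,t=load("scene14.pkl"),load("top14.pkl")
U=lambda u,v:((u+.5)/3.3-.5+190,(v+.5)/3.3-.5+70)
V=lambda u,v:((u+.5)/3.3-.5+200,(v+.5)/3.3-.5+110)
print("base",pl(t,*U(383,230),30),tri(t,U(383,230),s,V(488,325)))
print("cap",tri(t,U(540,182),s,V(634,406)))
print("stamp",pl(s,*V(156,221),25),pl(s,*V(155,200),72))
for n,p in(("bend",(228,132)),("tip",(198,190)),("hfar",(366,267))): print(n,pl(s,*V(*p),12))
t0=load("top0.pkl"); print(proj(t0,[721,-209,0]))
E
```

```text
base [ 720. -219.   30.] [ 717. -217.   43.]
cap [ 731. -367.  155.]
stamp [537.  75.  25.] [540.  79.  72.]
bend [659. 110.  12.]
tip [594.  79.  12.]
hfar [675. -92.  12.]
[302. 142.]
```

```bash
python3 go.py 535 73 55 4.2
```

```text
grip [515.22  73.76 289.41] tool y [ 1.    0.08 -0.01] z [ 0.08 -1.   -0.  ] | shift cm [23.43  2.11  0.32] turn 0.3 j [-0.01  0.31  1.45  0.    1.39 -0.09] w 55.1 F [-0.25 -0.33 -0.6 ] t 16.9
```

Call:
arm_command(moves=[[3,2.1,0.3,0,0.8],[7,2.1,0.3,0,0.8],[11,2.1,0.3,0,0.8],[15,2.1,0.3,0,0.8],[15,2.1,0.3,0,0.8]])

```text
time: 17.4
tool_pos: [534.1, 72.0, 292.1]
tcp_rot: [-1.805, 1.55, 2.985]
contact_force: [-0.4, 0.1, -0.5]
grip_width: 73.3
```

```bash
python3 snap.py 15; python3 go.py 535 73 55 4.2
```

```text
grip [534.9   72.61 138.87] tool y [ 1.    0.08 -0.01] z [ 0.08 -1.   -0.  ] | shift cm [ 8.39  0.09 -0.  ] turn 0.3 j [-0.01  0.48  1.63  0.    1.04 -0.09] w 73.6 F [-0.18 -0.17 -0.15] t 17.5
```

View pics/scene15.png

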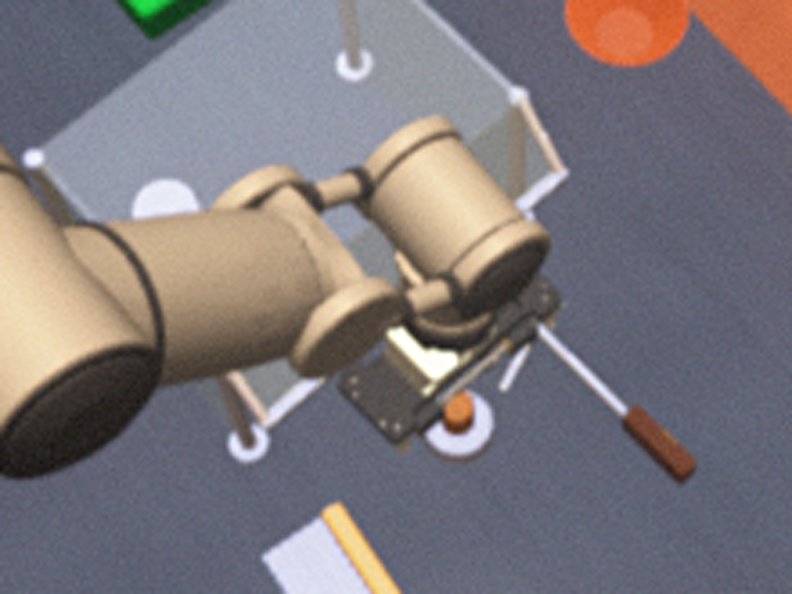

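Call:
arm_command(moves=[[3,0.1,0,0,0.8],[6,0.1,0,0,0.8],[8.4,0.1,0,0,0.8],[8.4,0.1,0,0,0.8],[8.4,0.1,0,0,0.3],[8.4,0.1,0,0,0.2],[8.4,0.1,0,0,0.2],[8.4,0.1,0,0,0.2],[8.4,0.1,0,0,0.2],[8.4,0.1,0,0,0.2]])

```text
time: 18.5
tool_pos: [536.6, 72.5, 214.1]
tcp_rot: [-1.998, 1.561, 2.792]
contact_force: [0.0, -0.2, 3.2]
grip_width: 31.5
```

Call:
arm_command(moves=[[0,0,0,0,0],[0,0,0,0,0],[0,0,0,0,0],[0,0,0,0,0],[0,0,0,0,0]])

```text
time: 19.0
tool_pos: [536.6, 72.5, 214.2]
tcp_rot: [-2.001, 1.561, 2.789]
contact_force: [-1.1, 0.6, 0.7]
grip_width: 31.5
```

Call:
arm_command(moves=[[-2,0,0,0,0],[-5,0,0,0,0],[-8,0,0,0,0],[-11,0,0,0,0],[-13,0,0,0,0],[-13,0,0,0,0]])

```text
time: 19.6
tool_pos: [538.3, 72.1, 346.6]
tcp_rot: [-2.39, 1.566, 2.401]
contact_force: [-0.0, 0.3, -2.2]
grip_width: 31.3
```

```bash
python3 go.py 475 -371 185 -18
```

```text
grip [537.69  72.62 187.62] tool y [ 1.    0.08 -0.  ] z [ 0.08 -1.   -0.  ] | shift cm [ 0.14 -9.72 43.74] turn 22.5 j [-0.01  0.43  1.56  0.    1.16 -0.09] w 31.3 F [-0.04  0.29 -2.23] t 19.6
```

Call:
arm_command(moves=[[0,-0.3,1.5,1,0],[0,-1,4.5,3,0],[0,-2,9,5,0],[0,-3,13.5,8,0],[0,-4,18,11,0],[0,-5,22.5,14,0],[0,-6,27,17,0],[0,-7,31,20,0],[0,-8,34,22,0],[0,-8,35,22,0]])

```text
time: 20.6
tool_pos: [484.0, -286.6, 343.5]
tcp_rot: [-1.835, 1.563, 2.567]
contact_force: [0.3, 0.7, -3.1]
grip_width: 31.7
```

```bash
python3 go.py 475 -371 150 -18;python3 snap.py 16 d
```

```text
grip [ 482.95 -285.9   184.51] tool y [ 0.95 -0.31 -0.01] z [-0.31 -0.95 -0.  ] | shift cm [3.42 1.87 8.35] turn 0.2 j [-0.67  0.47  1.51 -0.    1.18 -0.36] w 31.7 F [ 0.27  0.68 -3.13] t 20.6
```

View pics/scene16.png

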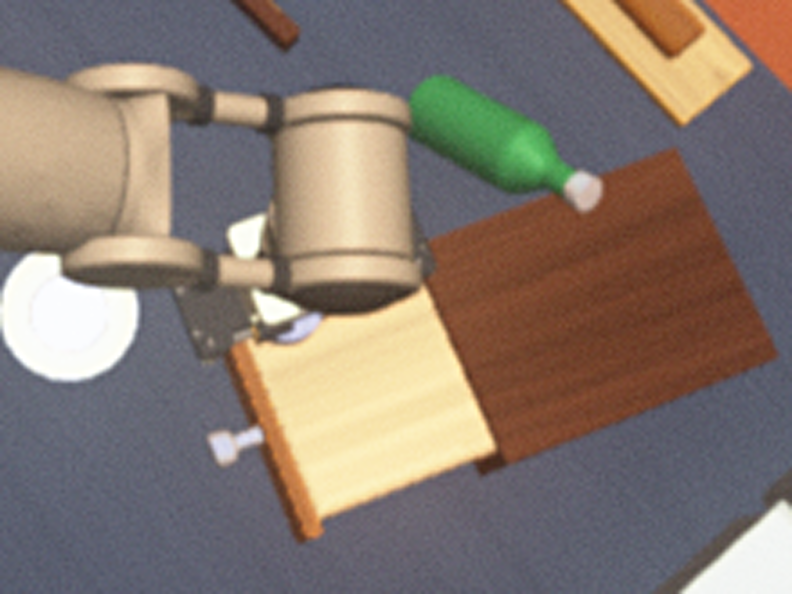

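View pics/top16.png

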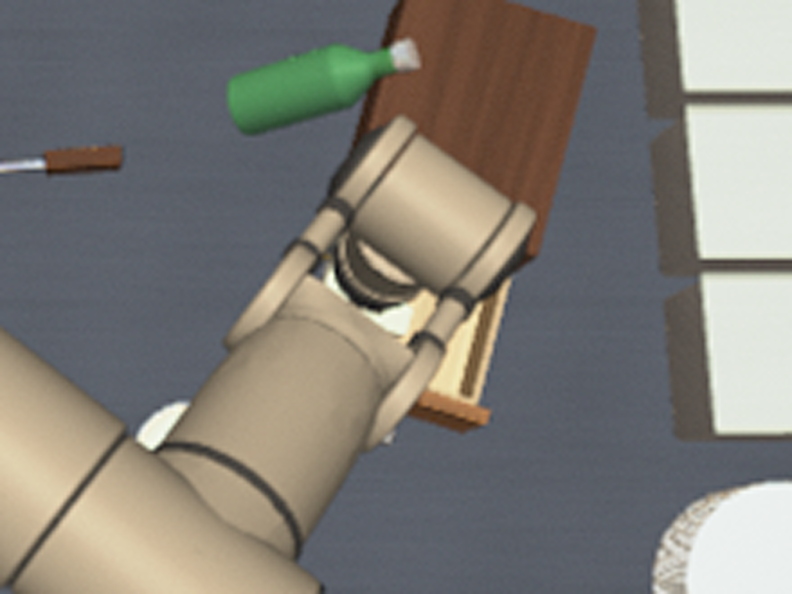

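Call:
arm_command(moves=[[0,0.5,2,0,0],[0,1.2,5,0,0],[0,1.9,7.5,0,0],[1,1.9,8.4,0,0],[3,1.9,8.4,0,0],[5,1.9,8.4,0,0],[7,1.9,8.4,0,0],[9,1.9,8.4,0,0],[9.3,1.9,8.4,0,0],[9.3,1.9,8.4,0,0]])

```text
time: 21.7
tool_pos: [477.3, -368.7, 249.6]
tcp_rot: [-2.015, 1.561, 2.39]
contact_force: [0.9, -0.5, -1.7]
grip_width: 31.4
```

```bash
python3 go.py 475 -371 77 -18;python3 snap.py 17 d
```

```text
grip [ 476.15 -367.61   90.63] tool y [ 0.95 -0.3  -0.01] z [-0.3  -0.95 -0.  ] | shift cm [1.36 0.01 0.36] turn 0.4 j [-0.78  0.64  1.49 -0.    1.03 -0.48] w 31.4 F [ 0.89 -0.46 -1.75] t 21.7
```

View pics/scene17.png

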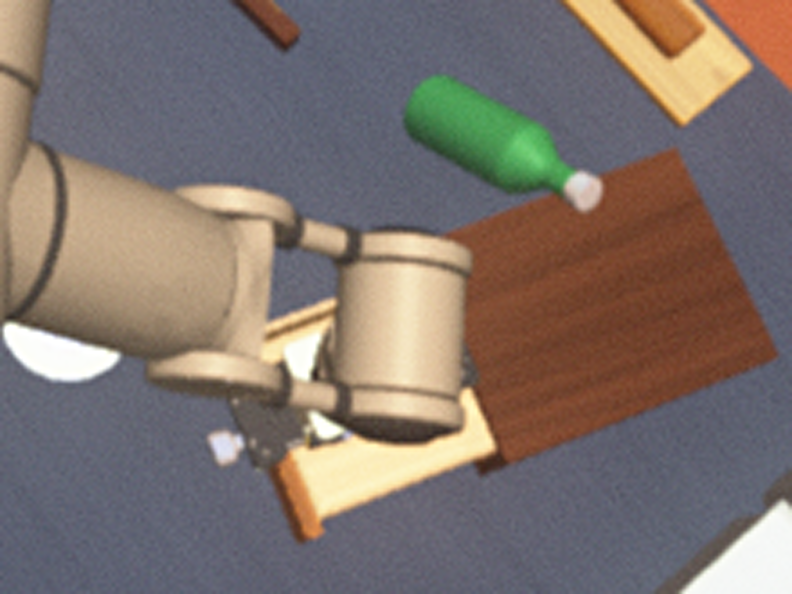

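Call:
arm_command(moves=[[0.5,0,0.3,0,0],[0.9,0,0.3,0,0],[1.1,0,0.3,0,0],[1.2,0,0.3,0,0],[1.3,0,0.3,0,0],[1.3,0,0.3,0,0]])

```text
time: 22.4
tool_pos: [476.6, -372.4, 238.2]
tcp_rot: [-1.988, 1.564, 2.417]
contact_force: [0.0, 0.4, -2.2]
grip_width: 31.7
```

Call:
arm_command(moves=[[0.2,0,0,0,0],[0.3,0,0,0,0],[0.4,0,0,0,0],[0.4,0,0,0,0]])

```text
time: 22.8
tool_pos: [477.2, -372.6, 235.9]
tcp_rot: [-2.11, 1.568, 2.295]
contact_force: [0.8, 2.0, 7.2]
grip_width: 31.5
```

Contact with the floor (+7 N). Releasing.

Call:
arm_command(moves=[[0,0,0,0,0.4],[0,0,0,0,0.55],[0,0,0,0,0.55],[0,0,0,0,0.55],[0,0,0,0,0.55],[0,0,0,0,0.55],[0,0,0,0,0.55],[-2,0,0,0,0.55],[-5,0,0,0,0.55],[-9,0,0,0,0.55]])

```text
time: 23.8
tool_pos: [477.1, -372.5, 325.3]
tcp_rot: [-2.073, 1.564, 2.332]
contact_force: [0.8, -1.3, -0.1]
grip_width: 50.3
```

Call:
arm_command(moves=[[-5,0,0,0,0.55],[-10,0,0,0,0.55],[-14,0,0,0,0.55],[-14,-4,0,0,0.55],[-14,-8,0,0,0.55],[-14,-10,0,0,0.55],[-14,-10,0,0,0.55]])

```text
time: 24.5
tool_pos: [380.7, -342.2, 466.7]
tcp_rot: [-2.022, 1.564, 2.381]
contact_force: [-0.0, 0.0, 0.4]
grip_width: 50.5
```

```bash
python3 go.py 475 -371 77 -18; python3 snap.py 18 d
```

```text
grip [ 379.91 -341.45  307.67] tool y [ 0.95 -0.3  -0.01] z [-0.3  -0.95 -0.  ] | shift cm [23.01 10.09 -0.01] turn 0.3 j [-0.88  0.28  1.44 -0.    1.43 -0.57] w 50.5 F [-0.05  0.01  0.43] t 24.5
```

View pics/scene18.png

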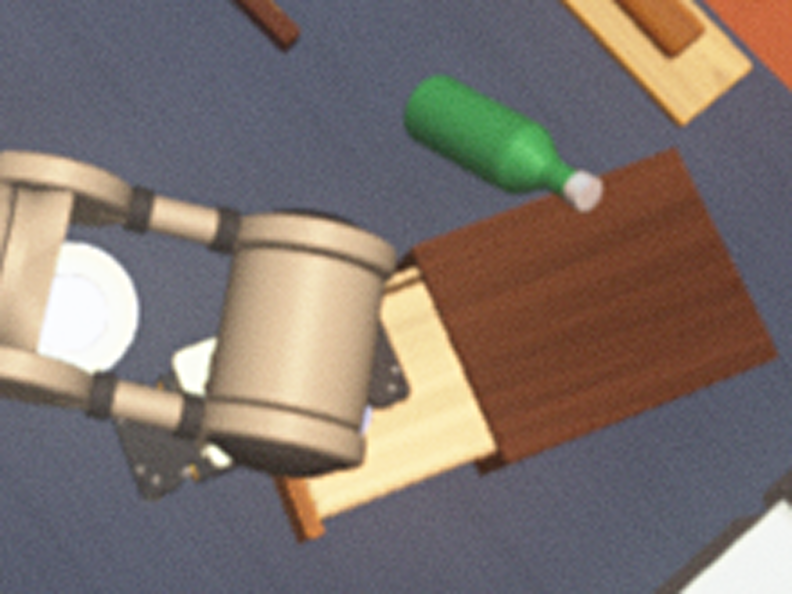

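View pics/top18.png

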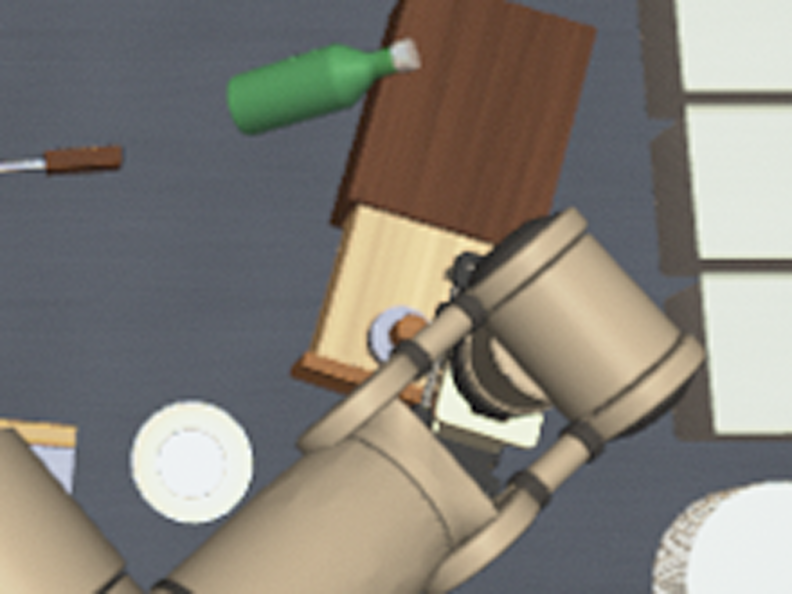

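Call:
arm_command(moves=[[-2,-2,4,0,0.55],[-2,-2,8,0,0.55],[-2,-2,12,0,0.55],[-2,-2,16,0,0.55],[-2,-2,18,0,0.55],[-2,-2,18,0,0.55]])

```text
time: 25.2
tool_pos: [308.7, -511.5, 484.0]
tcp_rot: [-2.129, 1.564, 2.273]
contact_force: [-0.3, 0.8, -0.5]
grip_width: 50.7
```

```bash
python3 snap.py 19 d; python3 snap.py 20; python3 go.py 475 -371 77 -18; python3 - <<'E'
from h import *
np.set_printoptions(precision=0,suppress=True)
s,t=load("scene19.pkl"),load("top19.pkl")
f=s["frame"]; print(cv2.absdiff(load("scene14.pkl")["frame"][195:230,345:400],f[195:230,345:400]).mean())
E
```

```text
grip [ 309.35 -507.1   326.76] tool y [ 0.95 -0.3  -0.  ] z [-0.3  -0.95 -0.  ] | shift cm [ 24.98  11.8  -17.89] turn 0.4 j [-1.15  0.43  1.16 -0.    1.55 -0.84] w 50.7 F [0.74 0.79 0.16] t 25.4
5.376969696969697
```

View pics/scene19.png

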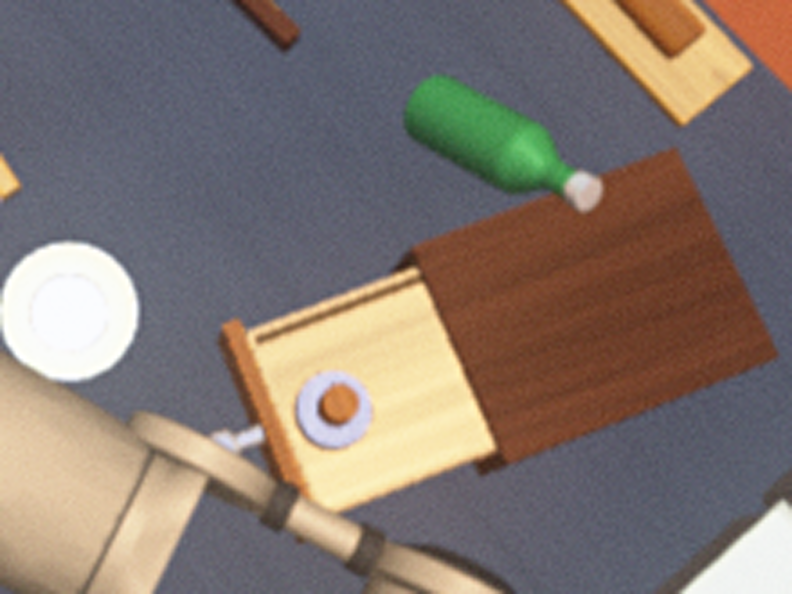

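View pics/top20.png

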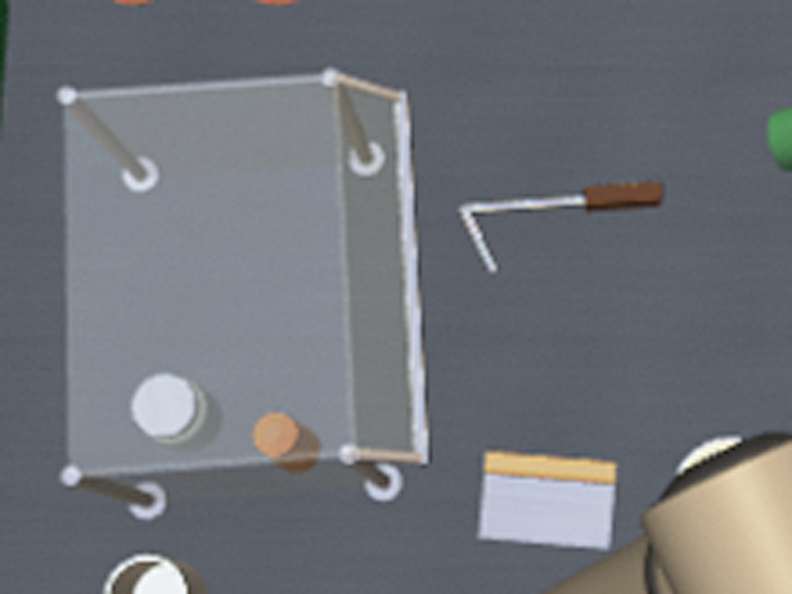

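The stamp stands upright in the drawer (scene crop (335,408)). The rod lies flat in front of the guard (top crop (465,208) to (660,193)), and the hand is clear. The bottle is leaning against the drawer unit and isn't moving. I'm leaving it, because pushing it upright with a hand that can't tilt would probably move it further. Handing in now.

```bash
python3 -c "
from plant import bot
print(bot.close_job())"
```

```text
the job is handed in; nothing more can be done
None
```

The stamp is in the drawer and the rod is back on the counter, but I knocked over the bottle, so the run may have failed. I handed the job in at about 25 s.

**Stamp and rod:** I lowered the hook around the stamp's knob, because the hand would have hit the guard before the hook could get behind the disc. I then drew the stamp out to about 69 mm in front of the guard's edge, set the rod down on the counter and lowered the stamp into the drawer. The last pictures show:
- **Stamp:** it stands upright in the drawer, released.
- **Rod:** it lies flat and wholly in front of the guard's edge.
- **Hand:** it touches nothing, and I saw no sign of contact with the guard.
- **Mill, scraper and saucer:** they look unmoved. The mug is only partly in view.

**Bottle:** after I released the rod, I backed the hand straight over the bottle and tipped it. It now leans at rest against the side of the drawer unit. Its foot centre moved about 10 mm sideways and rose roughly 25 to 43 mm. That puts its shift at about 28 to 45 mm against the 30 mm limit, which is too uncertain to call and may well be over. I left it there because setting it upright with a hand that can't tilt could have shifted it further.

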